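Build an absorber stack from flush-fitting plates

ROBOT

A 6-joint arm with a two-finger parallel gripper is mounted at the origin on a cart in front of the work surface, level with it; the furniture and walls round the work are solid. World frame = base frame: x ahead of the robot, y to its left, z up, the work surface at z = 0. Lengths are in m, angles in rad, forces in N, time in s.
With the tool pointing down it reaches from about 0.375 to 0.9 m from the base axis. Payload 3.1 kg.
Tool frame: the origin (TCP) lies at the very end of the fingers, on their centre line; the grasp point (between the pads) lies 19 mm behind it (tcp_to_grasp is the distance from the TCP to the grasp point, in m); z points along the fingers, y is the direction in which the jaws open and shut (so a half turn about z gives the same grasp; the last joint's range is limited). The gripper opens to 85 mm and grips with 20 to 120 N. Pads are 22 mm wide; open, the fingers measure 114 mm over their backs; the gripper's body (76 mm by 85 mm) begins 54 mm behind the grasp point. The pads swing forward as they close: fully open they stand 13 mm farther back than shut.
Start: joints at [1.075, 0.527, 1.433, -0, 1.181, -0.178], TCP at [0.195, 0.594, 0.207] pointing down, gripper open.
Joint ranges: [-3.08, 3.08], [-0.75, 2.2], [0.22, 2.44], [-1.43, 4.57], [0, 2.65], [-2.85, 2.85]. Speed limits (rad/s): [2.79, 2.79, 3.14, 3.14, 3.14, 3.14].

INTERFACE

Orientations are given as a unit quaternion [x, y, z, w].
In Python, from station import sense, snapshot, camera_info, sign_off, tcp_to_grasp gives the robot as it stands.
- The arm moves only by the shell command python3 -m inch 'ROWS' [FORCE]. ROWS is JSON, a list of rows, each a list of 3 entries, a list of its own where there are three numbers: the closure, from -1 (fully open) to 1 (shut), so that 0 is half open, then the shift along the tool's x, y, z normalised to -1 to 1, where 1 is 10 cm, then the turn, a rotation vector about the tool's x, y, z normalised to -1 to 1, where 1 is 360 degrees. In form: [[jaw, [dx, dy, dz], [ax, ay, az]], ...]. A call has 1 to 20 rows; each row is the pose to reach, as a shift and turn from the pose commanded when the call began, along the tool's axes at that moment, turning the shorter way round; what a row does not reach only later rows make up. A row lasts 1/10 s, in which the tool goes at most 50 mm and 8.59 degrees, less where a joint would pass 70% of its speed; a pose out of reach is approached as far as the arm can. A call with a number of a shift or a turn outside -1 to 1 is refused whole. A call with a gripper value outside its range is refused whole. The fingers move at their own pace and stop on an object; FORCE is the grip in N (left out, the last holds). Time passes only in rows, so rows that repeat a pose let the fingers close. It gives the time, the measured TCP pose, the force and the opening at its end, in the units of the state.
- sense(): the state, without advancing time (a new reading comes with each control period).
- snapshot(name): name is "scene" or "side" or "wrist"; returns (picture, depth): 384x512x3 uint8, blue, green, red; 384x512 float32, m along the optical axis (not along the pixel's ray), 0 where there is no reading.
- camera_info(name): a dict with "K" (3x3 intrinsics, pixels), "origin" and "orientation" of the camera in the world. Camera axes: x right, y down, z forward; pixel columns grow to the right and rows downward; lengths in m; the calibration is good to about 2 mm. A picture is of the moment at which its call begins: read the wrist's pose just before it. camera_info takes no time and is no camera call; for the wrist camera it gives the pose at the moment of the call.
- sign_off(): hands the job in, once; it reports no verdict.
The state is a dict: "t": time; "q": joint angles; "qd": joint speeds; "tau": joint torques, N m; "tcp_pos": TCP position; "tool_rot": TCP orientation; "force": force on the tool from outside, world axes, zero at the start; "ft_torque": the same for the moment, N m; "finger_gap": opening from 0.0 (shut) to 1.0 (fully open).
Only numpy, scipy, OpenCV 4.12 (cv2) and the standard library are available. Lean on these libraries where they do the work, as an engineer would, in place of code of your own. Each camera call takes 0.05 s, during which the arm holds its last target.

TASK

Build the absorber stack on the white pedestal of the detector stage: the aluminium plate with the round hole lies on the pedestal first, and the plain plate on top of it, each centred over the pedestal and squared up with it, long side along long side. The plates lie flush in the pockets of the grey tray, which are hollow under the end towards the robot, so press a plate down at that end to tip its other end up, then take it by its long edges. Leave the plate with the slot lying flat in its pocket, and do not shift or knock over the things standing around.

Things in the scene. Friction and masses are not known exactly. Their poses are not given: they have to be found in the camera images.
- tray: fixed grey tray, 107 (x) x 181 (y) x 41 mm tall; origin at the centre of its underside, z up, +x roughly away from the robot. Three rectangular pockets side by side in its level top, centres at y = -57, 0, +57 mm, 87 mm long (x) and 47 mm wide, walls 10 mm; each holds a plate whose face is level with the tray top (1.5 mm gap all round)
- tray_pocket0 (a point): centre of the pocket at y = -57 mm, at the height of the tray top, tray's axes. All pockets are alike: the floor (6 mm below the top) carries the plate only from x = -3 mm to the far wall; at x < -3 mm, towards the robot, it drops like a step into a well 36 mm deep below the top
- tray_pocket1 (a point): centre of the middle pocket, likewise. Pressing a plate about 15 mm down some 18 mm from its -x end rocks it over the step: that end slides down the well to the near wall, and the +x end stays up, tilted about 0.68 rad, its end 17 (lower edge) to 22 mm (upper) above the tray top. Plates and tray are smooth, friction about 0.2
- tray_pocket2 (a point): centre of the pocket at y = +57 mm, likewise. A tipped plate can be taken by its two long edges near the raised end, clear of the tray top
- stage: fixed detector stage: a grey base 110 (x) x 80 (y) x 10 mm carrying in its middle a white pedestal 64 (x) x 32 (y) mm whose flat top, with a black disc of 22 mm, is 40 mm above the bench. Origin at the centre of its underside, z up, +x roughly away from the robot
- stage_top (a point): centre of the pedestal's top face, axes as the stage's
- plate_hole: aluminium absorber plate 84 x 44 x 6 mm, about 60 g, with one round hole of 20 mm through its middle. Origin at its centre (mid-thickness), x along its 84 mm length, y along its 44 mm width, z through its thickness. Starts lying flush in one of the tray's three pockets, x along the pocket
- plate_plain: aluminium absorber plate 84 x 44 x 6 mm, about 60 g, plain, without any opening. Origin at its centre (mid-thickness), x along its 84 mm length, y along its 44 mm width, z through its thickness. Starts lying flush in one of the tray's three pockets, x along the pocket
- plate_slot: aluminium absorber plate 84 x 44 x 6 mm, about 60 g, with one long straight slot (50 x 9 mm) through its middle. Origin at its centre (mid-thickness), x along its 84 mm length, y along its 44 mm width, z through its thickness. Starts lying flush in one of the tray's three pockets, x along the pocket
- vial_left: bystander: crimp-capped glass vial, 41 mm diameter, 75 mm tall, to the left of the stage; origin at the centre of its underside
- vial_right: bystander: crimp-capped glass vial, 41 mm diameter, 75 mm tall, to the right of the stage; origin at the centre of its underside
- lead_pot: bystander: dark grey lead pot, 45 mm diameter, 100 mm tall, behind the stage; origin at the centre of its underside
- label_tape: bystander: flat roll of tape, 49 mm diameter, 12 mm high, in front of the stage; origin at the centre of its underside
- vial_back: bystander: crimp-capped glass vial, 41 mm diameter, 75 mm tall, behind the tray; origin at the centre of its underside
- tin: bystander: round white tin, 59 mm diameter, 30 mm high, behind the tray; origin at the centre of its underside
- syringe: bystander: capped plastic syringe, 112 mm long, 22 mm wide, 16 mm high, lying in front of the tray, along it; origin at the centre of its underside
Not all that is in view belongs to the job. Leave any red look-alike of the plate_hole alone.

How it is judged:
On the way:
1. the plate with the round hole lies flat, centred and square on the pedestal, with no finger touching it (horizontal distance between plate_hole and stage_top below 0.006 m and z of plate_hole in the frame of stage_top between 0.0015 and 0.0045 m and angle between the x axis of plate_hole and the x axis of stage, either way round below 0.12 rad and angle between the z axis of plate_hole and the z axis of stage, either way round below 0.05 rad and linear speed of plate_hole below 0.02 m/s and contact force between plate_hole and the fingers below 0.1 N), for 0.2 s.
At the end, for the whole second after the job is handed in: The round-hole plate lies flat on the pedestal, the plain plate flat on it, at rest; each centred within 6 mm of the pedestal's centre, long axis within 0.12 rad of the stage's x axis (either way round). The slotted plate lies flat in its pocket within 5 mm of its start (horizontal distance between each of plate_hole, plate_plain and stage_top below 0.006 m and z of plate_hole in the frame of stage_top between 0.0015 and 0.0045 m and angle between the x axis of each of plate_hole, plate_plain and the x axis of stage, either way round below 0.12 rad and angle between the z axis of each of plate_hole, plate_plain and the z axis of stage, either way round below 0.05 rad and linear speed of each of plate_hole, plate_plain below 0.02 m/s and z of plate_plain in the frame of stage_top between 0.0075 and 0.0105 m and distance of plate_slot from where it was at the start of the episode below 0.005 m and angle between plate_slot's own z axis and vertical below 0.06 rad); the robot touches nothing.
It fails at once if a thing beside the tray is shifted more than 30 mm or tipped over (distance of any of vial_back, tin, syringe from where it was at the start of the episode above 0.03 m or angle between any of vial_back, tin, syringe's own z axis and vertical above 0.5 rad).
It fails at once if a thing beside the stage is shifted more than 30 mm or tipped over (distance of any of vial_left, vial_right, lead_pot, label_tape from where it was at the start of the episode above 0.03 m or angle between any of vial_left, vial_right, lead_pot, label_tape's own z axis and vertical above 0.5 rad).
It also fails if it takes over 72 s, if anything falls off the work surface, if the arm or the gripper's body presses on something with over 40 N, if the wrist force passes 120 N, or if a joint passes its speed limit or range.

## Working session

There is one attempt and no reset: what is moved stays moved. The work goes in short steps, Python scripts to look and compute and a shell command to move; the robot and the scene stay as the last step left them, time stands still between calls to the robot, and variables do not carry over. Pictures are saved under pics/ and viewed, and the job is handed in when it is done.

```bash
mkdir -p pics; ls; python3 - <<'E'
from station import *
import cv2
s=sense();print(s['t'],s['tcp_pos'],s['tool_rot'],s['finger_gap'],s['force'],tcp_to_grasp)
for n in ['scene','side']:
    im,d=snapshot(n);cv2.imwrite(f'pics/{n}0.png',im)
    import numpy as np; np.save(f'{n}0.npy',d)
    print(n,camera_info(n))
print(camera_info('wrist'))
E
```

```text
pics
0.0 [0.19430261 0.59321126 0.20561491] [ 1.57759871e-01  9.87476883e-01 -1.04675371e-03 -3.65260198e-04] 0.999724342302557 [ 0.38905303 -0.6004133   0.45870234] 0.0187
scene {'K': array([[396.6439619 ,   0.        , 261.91051493],
       [  0.        , 396.6439619 , 187.17658822],
       [  0.        ,   0.        ,   1.        ]]), 'origin': array([-0.06795297, -0.50856702,  0.50372317]), 'orientation': array([ 0.78391825, -0.37318859,  0.22226466, -0.44362245])}
side {'K': array([[373.33049725,   0.        , 261.71755017],
       [  0.        , 373.33049725, 194.73768684],
       [  0.        ,   0.        ,   1.        ]]), 'origin': array([ 0.22597621, -0.66961811,  0.63594152]), 'orientation': array([ 0.8805882 , -0.21719625,  0.09646284, -0.40998187])}
{'K': array([[274.51865917,   0.        , 259.98390382],
       [  0.        , 274.51865917, 189.78340024],
       [  0.        ,   0.        ,   1.        ]]), 'origin': array([0.13219446, 0.61523005, 0.37259711]), 'orientation': array([0.80289578, 0.5814387 , 0.07596673, 0.10731481])}
```

View pics/scene0.png

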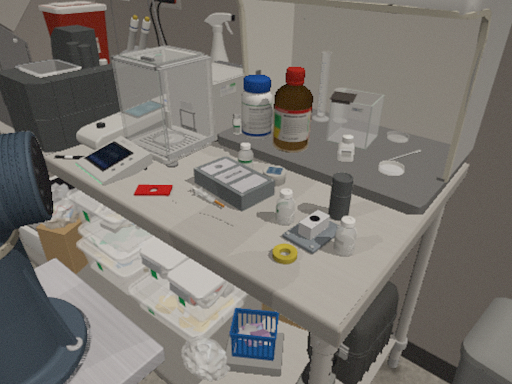

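View pics/side0.png

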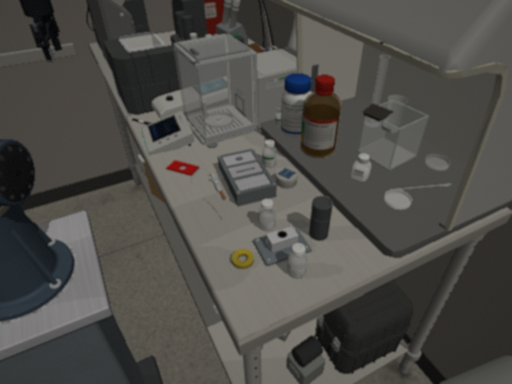

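```bash
python3 - <<'E'
import cv2
a=cv2.imread('pics/scene0.png');
cv2.imwrite('pics/c1.png',cv2.resize(a[130:220,170:300],None,fx=6,fy=6,interpolation=cv2.INTER_CUBIC))
cv2.imwrite('pics/c2.png',cv2.resize(a[165:275,250:370],None,fx=5.4,fy=5.4,interpolation=cv2.INTER_CUBIC))
a=cv2.imread('pics/side0.png');
cv2.imwrite('pics/c3.png',cv2.resize(a[135:285,160:335],None,fx=4,fy=4,interpolation=cv2.INTER_CUBIC))
E
```

```text
(no output)
```

View pics/c1.png

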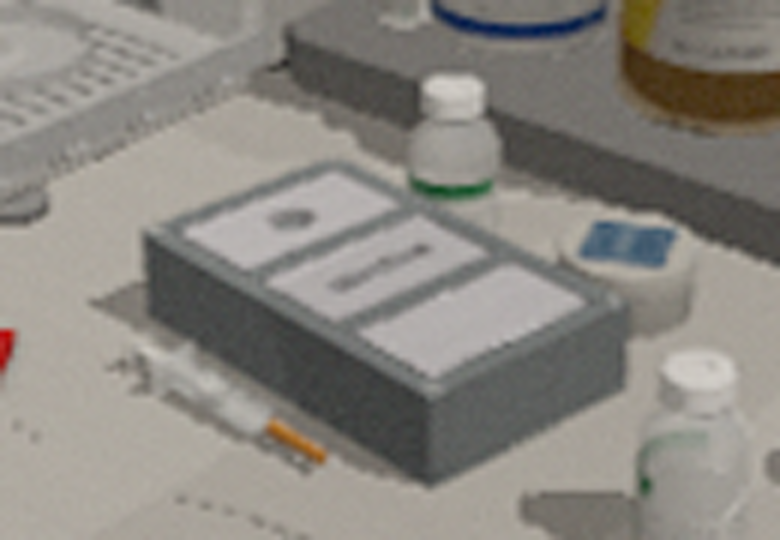

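View pics/c2.png

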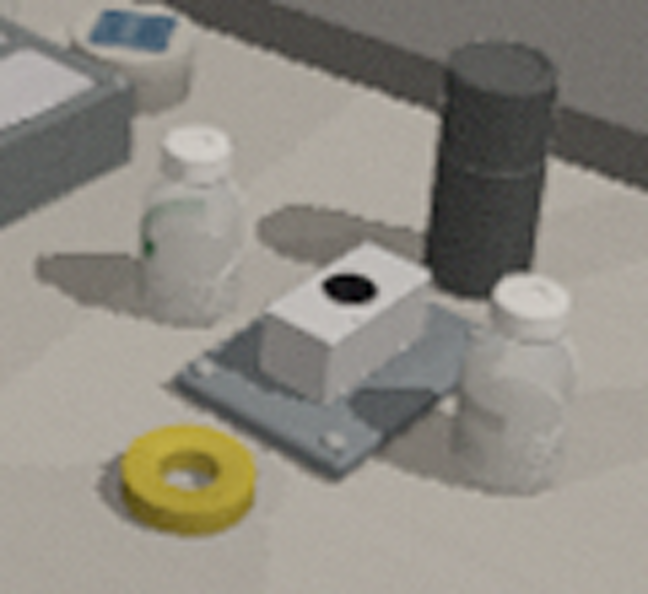

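View pics/c3.png

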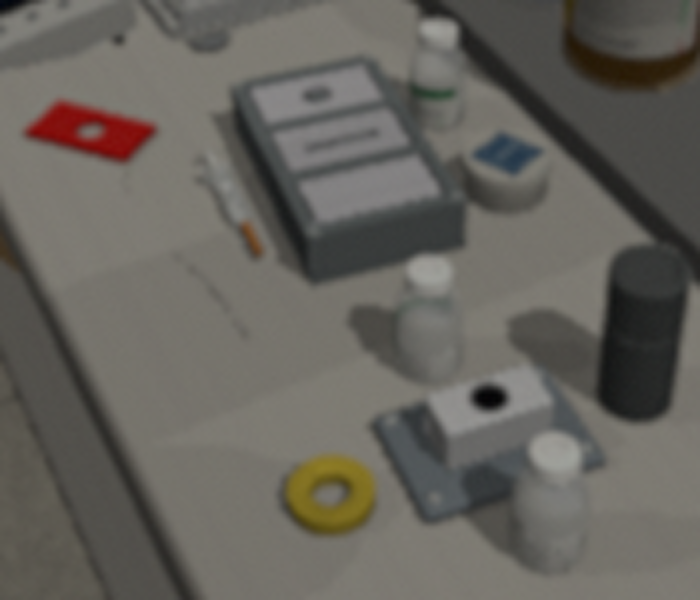

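```bash
cat > h.py <<'E'
import numpy as np, cv2
from scipy.spatial.transform import Rotation as R
from scipy.optimize import least_squares
def bp(ci,uv,z):
    uv=np.atleast_2d(np.array(uv,float)); K=ci['K']
    r=np.c_[(uv-K[:2,2])/[K[0,0],K[1,1]],np.ones(len(uv))]
    r=R.from_quat(ci['orientation']).apply(r); o=np.array(ci['origin'])
    return o+r*((z-o[2])/r[:,2])[:,None]
def pj(ci,P):
    p=R.from_quat(ci['orientation']).inv().apply(np.atleast_2d(P)-ci['origin'])
    q=p@ci['K'].T; return q[:,:2]/q[:,2:]
def fit(W,M):
    """rigid 2D fit: W world xy, M model xy -> x,y,yaw, residuals"""
    f=lambda v:(M@np.array([[np.cos(v[2]),np.sin(v[2])],[-np.sin(v[2]),np.cos(v[2])]])+v[:2]-W).ravel()
    s=least_squares(f,[W[:,0].mean(),W[:,1].mean(),0]); return s.x,s.fun.reshape(-1,2)
def rect(l,w): return np.array([[-l,w],[-l,-w],[l,-w],[l,w]])/2
E
python3 - <<'E'
from h import *; from station import camera_info
np.set_printoptions(precision=4,suppress=True)
sc,sd=camera_info('scene'),camera_info('side')
def c1(p):return np.array(p)/6+[170,130]-.4
def c2(p):return np.array(p)/5.4+[250,165]-.4
def c3(p):return np.array(p)/4+[160,135]-.4
T=[(sc,c1([(148,235),(432,392),(620,305),(330,165)])),(sd,c3([(235,90),(310,243),(460,207),(370,60)]))]
S=[(sc,c2([(262,318),(328,350),(430,282),(368,243)])),(sd,c3([(427,400),(445,437),(553,405),(533,370)]))]
for L,z,M in [(T,.041,rect(.107,.181)),(S,.04,rect(.064,.032))]:
    for ci,uv in L:
        W=bp(ci,uv,z)[:,:2]; v,r=fit(W,M); print(v); print(r)
E
```

```text
[ 0.5531  0.0665 -0.1089]
[[-0.0038  0.0039]
 [-0.0058 -0.0052]
 [ 0.0034 -0.0032]
 [ 0.0061  0.0045]]
[ 0.5534  0.0663 -0.1288]
[[-0.003   0.0027]
 [-0.0035 -0.0006]
 [ 0.0039 -0.0018]
 [ 0.0026 -0.0004]]
[ 0.5197 -0.1864 -0.0912]
[[ 0.0015  0.0015]
 [-0.0003 -0.0008]
 [ 0.0018 -0.0001]
 [-0.003  -0.0005]]
[ 0.5233 -0.1844 -0.1202]
[[-0.0003  0.0018]
 [ 0.0001 -0.0014]
 [ 0.0003 -0.002 ]
 [-0.0001  0.0016]]
```

```bash
cat >> h.py <<'E'
def Rt(psi,tilt=0):
    # tool y at yaw psi from world y, tool z down; tilt>0: fingers' tips lean toward +x(away), i.e. z=(sin t,0,-cos t)
    return R.from_euler('z',psi)*R.from_euler('y',-tilt)*R.from_quat([0,1,0,0])
def plan(p0,R0,p1,R1):
    s=R0.inv().apply(np.array(p1)-p0)/.1; a=(R0.inv()*R1).as_rotvec()/(2*np.pi)
    print('shift',s.round(3),'turn',a.round(4))
def cloud(ci,d):
    v,u=np.mgrid[:384,:512]; K=ci['K']
    p=np.stack([(u-K[0,2])/K[0,0]*d,(v-K[1,2])/K[1,1]*d,d],-1)
    return R.from_quat(ci['orientation']).apply(p.reshape(-1,3)).reshape(384,512,3)+ci['origin']
E
python3 - <<'E'
from h import *; from station import *
np.set_printoptions(precision=4,suppress=True)
sc=camera_info('scene'); C=cloud(sc,np.load('scene0.npy'))
for u,v in [(165,60),(120,50),(210,60),(210,75),(165,158),(120,115),(165,145),(257,90),(295,75),(245,150),(287,192),(90,160),(115,140),(341,180),(345,223),(320,10),(235,180),(460,170),(430,160),(313,220)]: print(u,v,C[v,u])
s=sense(); w=camera_info('wrist'); R0=R.from_quat(s['tool_rot'])
print('cam in tool',R0.inv().apply(w['origin']-s['tcp_pos']),(R0.inv()*R.from_quat(w['orientation'])).as_matrix())
R1=Rt(-.115); print(R1.as_quat())
plan(s['tcp_pos'],R0,[.50,.066,.30],R1)
E
```

```text
165 60 [0.5603 0.2875 0.2766]
120 50 [1.1184 1.3441 0.0703]
210 60 [0.6915 0.2663 0.2581]
210 75 [0.6885 0.266  0.2192]
165 158 [0.5127 0.2693 0.0354]
120 115 [0.5708 0.5442 0.0713]
165 145 [0.5159 0.2673 0.0723]
257 90 [0.7497 0.152  0.1873]
295 75 [0.7567 0.0376 0.2464]
245 150 [0.6468 0.107  0.0604]
287 192 [ 0.5281 -0.1112  0.0723]
90 160 [0.389  0.4248 0.026 ]
115 140 [0.4844 0.4491 0.0446]
341 180 [ 0.6029 -0.1945  0.0995]
345 223 [ 0.5047 -0.2602  0.0739]
320 10 [1.0723 0.1696 0.3585]
235 180 [0.5393 0.0462 0.039 ]
460 170 [ 1.0334 -0.3411 -0.001 ]
430 160 [ 0.947  -0.2778  0.0421]
313 220 [ 0.5185 -0.1848  0.039 ]
cam in tool [ 0.066   0.0012 -0.1668] [[-0.0008 -0.9653 -0.261 ]
 [ 1.     -0.0005 -0.0011]
 [ 0.0009 -0.261   0.9653]]
[0.0575 0.9983 0.     0.    ]
shift [-4.547 -4.06  -0.937] turn [-0.0003 -0.0001 -0.0321]
```

```bash
python3 - <<'E'
from h import *; from station import *
s=sense(); R0=R.from_quat(s['tool_rot'])
plan(s['tcp_pos'],R0,[.33,.25,.22],Rt(-.115)); plan([.33,.25,.22],Rt(-.115),[.50,.066,.18],Rt(-.115))
E
```

```text
shift [-2.359 -2.84  -0.138] turn [-0.0003 -0.0001 -0.0321]
shift [-1.9   -1.633  0.4  ] turn [0. 0. 0.]
```

```bash
python3 -m inch '[[-1,[-0.4,-0.47,-0.1],[0,0,-0.016]],[-1,[-0.8,-0.95,-0.15],[0,0,-0.032]],[-1,[-0.8,-0.95,-0.15],[0,0,-0.032]],[-1,[-0.8,-0.95,-0.15],[0,0,-0.032]]]' 60; python3 - <<'E'
from h import *; from station import *
s=sense(); R0=R.from_quat(s['tool_rot'])
plan(s['tcp_pos'],R0,[.33,.25,.22],Rt(-.115)); plan([.33,.25,.22],Rt(-.115),[.50,.066,.18],Rt(-.115))
E
```

```text
t: 0.5
tcp_pos: [0.2416, 0.4756, 0.2216]
tool_rot: [0.059, 0.998, -0.001, -0.0]
force: [-0.1, 0.6, 0.5]
finger_gap: 1.0
shift [-1.146 -2.135  0.02 ] turn [-0.0004 -0.0001 -0.0006]
shift [-1.9   -1.633  0.4  ] turn [0. 0. 0.]
```

```bash
python3 -m inch '[[-1,[-0.25,-0.45,0],[0,0,0]],[-1,[-0.55,-1,0],[0,0,0]],[-1,[-0.55,-1,0],[0,0,0]]]'; python3 -m inch '[[-1,[-0.25,-0.45,0],[0,0,0]],[-1,[-0.55,-1,0],[0,0,0]],[-1,[-0.55,-1,0],[0,0,0]]]';python3 -m inch '[[-1,[-0.4,-0.4,0],[0,0,0]],[-1,[-0.7,-0.7,0.2],[0,0,0]],[-1,[-1,-0.95,0.2],[0,0,0]],[-1,[-1,-0.95,0.2],[0,0,0]]]';python3 -m inch '[[-1,[-0.4,-0.4,0],[0,0,0]],[-1,[-0.9,-0.8,0.2],[0,0,0]],[-1,[-0.9,-0.8,0.2],[0,0,0]],[-1,[-0.9,-0.8,0.2],[0,0,0]]]'; python3 - <<'E'
from h import *; from station import *
s=sense(); print(s['qd'].max() if hasattr(s['qd'],'max') else max(s['qd']))
im,d=snapshot('wrist');cv2.imwrite('pics/w1.png',im);np.save('w1.npy',d);import pickle;pickle.dump(camera_info('wrist'),open('w1.pkl','wb'))
E
```

```text
t: 0.8
tcp_pos: [0.2843, 0.3704, 0.2212]
tool_rot: [0.059, 0.998, -0.001, -0.001]
force: [0.3, -0.5, -0.3]
finger_gap: 1.002
t: 1.1
tcp_pos: [0.3286, 0.2653, 0.2216]
tool_rot: [0.059, 0.998, -0.0, 0.0]
force: [-0.2, 0.3, -0.0]
finger_gap: 0.999
t: 1.5
tcp_pos: [0.4208, 0.1593, 0.2015]
tool_rot: [0.061, 0.998, 0.0, 0.002]
force: [1.0, 0.4, 0.6]
finger_gap: 1.001
t: 1.9
tcp_pos: [0.4985, 0.0706, 0.1808]
tool_rot: [0.059, 0.998, 0.0, 0.001]
force: [-0.3, 0.7, -0.6]
finger_gap: 0.998
0.0622920344631201
```

View pics/w1.png

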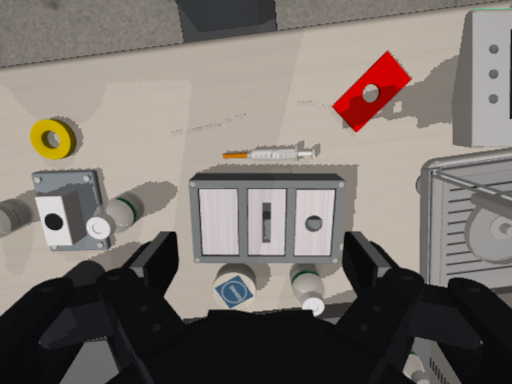

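```bash
python3 - <<'E'
import cv2
a=cv2.imread('pics/w1.png');
cv2.imwrite('pics/c4.png',cv2.resize(a[165:275,182:352],None,fx=4.6,fy=4.6,interpolation=cv2.INTER_CUBIC))
cv2.imwrite('pics/c5.png',cv2.resize(a[160:260,25:145],None,fx=6,fy=6,interpolation=cv2.INTER_CUBIC))
E
```

```text
(no output)
```

View pics/c4.png

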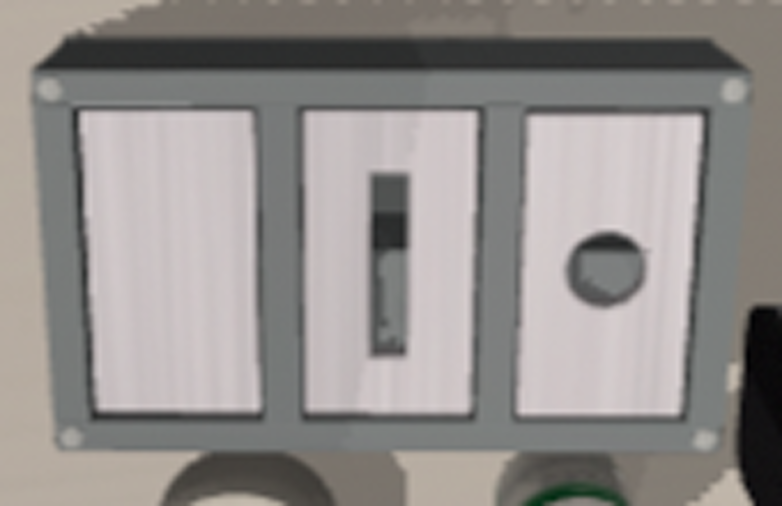

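View pics/c5.png

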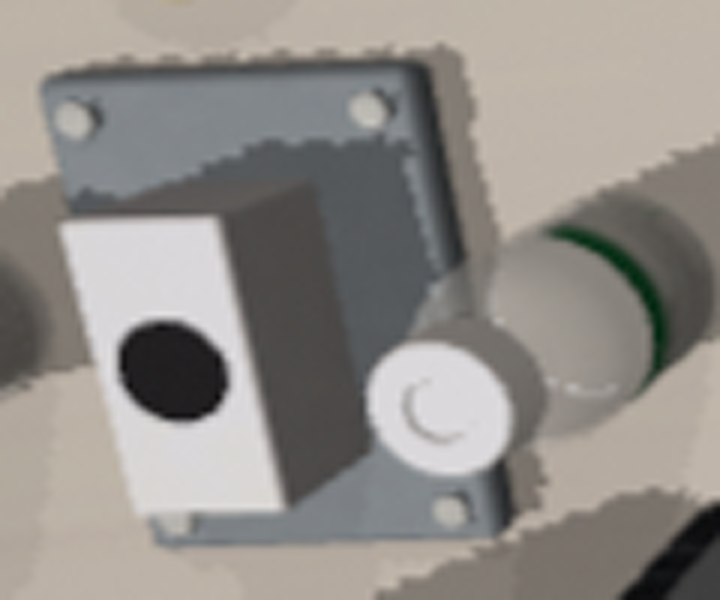

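```bash
python3 - <<'E'
from h import *; import pickle
np.set_printoptions(precision=4,suppress=True)
w=pickle.load(open('w1.pkl','rb'))
c4=lambda p:(np.array(p)+.5)/4.6-.5+[182,165]
c5=lambda p:(np.array(p)+.5)/6-.5+[25,160]
for n,uv,z,M in [('tray',c4([(750,72),(34,72),(57,450),(720,450)]),.041,rect(.107,.181)),('screws?',c4([(733,90),(49,89),(71,438),(705,440)]),.041,rect(.097,.171)),
 ('p2',c4([(709,110),(524,110),(513,418),(687,418)]),.041,rect(.087,.047)),('p0',c4([(258,107),(74,107),(92,416),(264,416)]),.041,rect(.087,.047)),
 ('stage',c5([(220,217),(60,222),(135,516),(285,512)]),.04,rect(.064,.032))]:
    v,r=fit(bp(w,uv,z)[:,:2],M); print(n,v,'rms',np.sqrt((r**2).mean()))
print(bp(w,c5([(174,370)]),.04), bp(w,c4([(607,270)]),.041))
E
```

```text
tray [ 0.5553  0.0736 -0.1188] rms 0.0009855290256126001
screws? [ 0.5559  0.0734 -0.1205] rms 0.00014923458077573955
p2 [ 0.5621  0.1299 -0.1175] rms 0.0004863975065985731
p0 [ 0.5481  0.0174 -0.1201] rms 0.0004850547353724848
stage [ 0.5235 -0.1791 -0.0901] rms 0.0005169537975630563
[[ 0.5234 -0.1794  0.04  ]] [[0.5623 0.1296 0.041 ]]
```

```bash
python3 - <<'E'
from h import *; from station import *
import pickle
s=sense(); print(s['tcp_pos'],s['qd'])
w=camera_info('wrist');im,d=snapshot('wrist');cv2.imwrite('pics/w2.png',im);np.save('w2.npy',d);pickle.dump(w,open('w2.pkl','wb'))
w1=pickle.load(open('w1.pkl','rb')); print(w['origin'],w1['origin'],w['orientation'],w1['orientation'])
a=im
cv2.imwrite('pics/c6.png',cv2.resize(a[165:275,182:352],None,fx=4.6,fy=4.6,interpolation=cv2.INTER_CUBIC))
cv2.imwrite('pics/c7.png',cv2.resize(a[160:260,25:145],None,fx=6,fy=6,interpolation=cv2.INTER_CUBIC))
E
```

```text
[0.49647049 0.07195217 0.1809346 ] [ 0.03118295 -0.03214733  0.04289506  0.00479602  0.01458714 -0.0010272 ]
[0.4315064  0.08062357 0.34787422] [0.4315064  0.08062357 0.34787422] [0.74118069 0.65839595 0.08696152 0.09799824] [0.74118069 0.65839595 0.08696152 0.09799824]
```

View pics/c6.png

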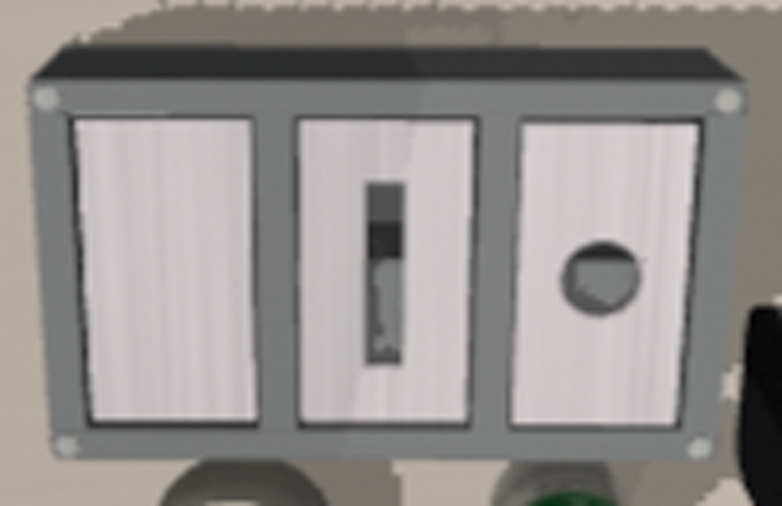

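View pics/c7.png

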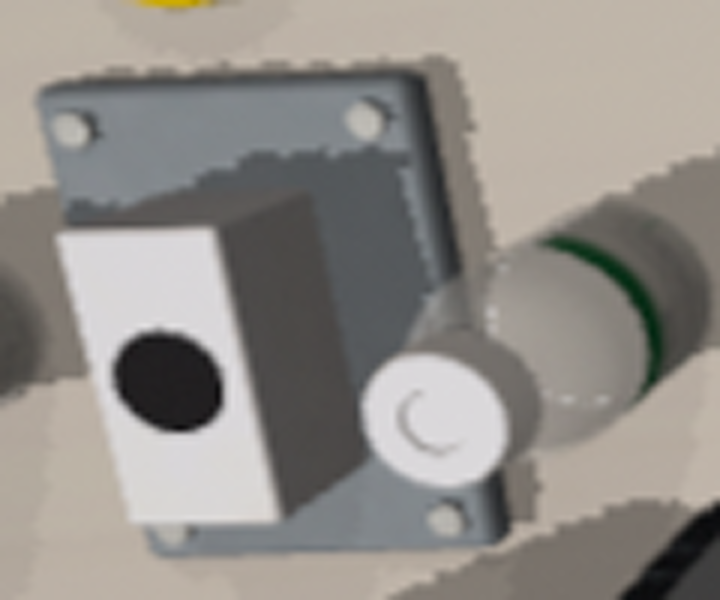

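```bash
python3 -m inch '[[-1,[0,0,0],[0,0,0]],[-1,[0,0,0],[0,0,0]],[-1,[0,0,0],[0,0,0]]]'; python3 - <<'E'
from h import *; from station import *
import pickle
s=sense(); print(s['tcp_pos'],s['qd'])
w=camera_info('wrist');im,d=snapshot('wrist');cv2.imwrite('pics/w3.png',im);np.save('w3.npy',d);pickle.dump(w,open('w3.pkl','wb'))
print(w['origin'],camera_info('wrist')['origin'])
a=im
cv2.imwrite('pics/c8.png',cv2.resize(a[165:275,182:352],None,fx=4.6,fy=4.6,interpolation=cv2.INTER_CUBIC))
cv2.imwrite('pics/c9.png',cv2.resize(a[160:260,25:145],None,fx=6,fy=6,interpolation=cv2.INTER_CUBIC))
E
```

```text
t: 2.3
tcp_pos: [0.4952, 0.0726, 0.182]
tool_rot: [0.057, 0.998, 0.0, 0.0]
force: [0.1, 0.1, 0.3]
finger_gap: 0.999
[0.49519888 0.0725761  0.18201631] [-0.00939359  0.00316669 -0.00320994 -0.00077218 -0.00134722 -0.00078441]
[0.42999347 0.08122571 0.3488413 ] [0.43013294 0.08104483 0.34881834]
```

View pics/c8.png

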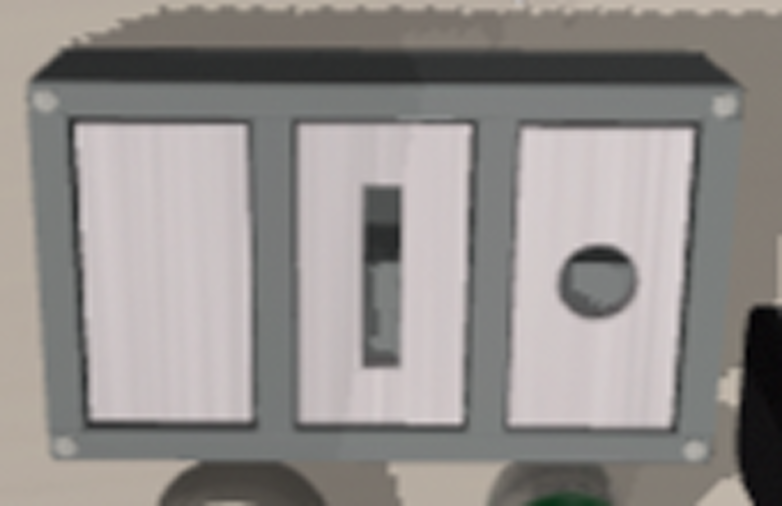

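View pics/c9.png

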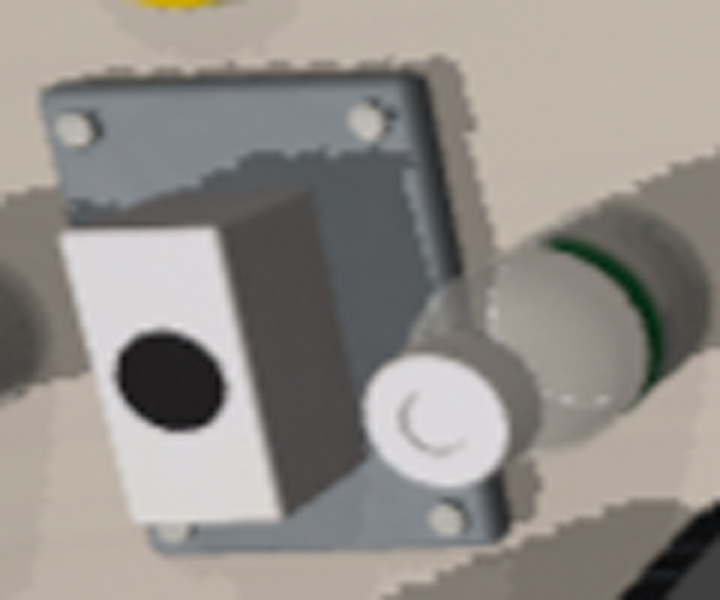

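```bash
python3 - <<'E'
from h import *; import pickle
np.set_printoptions(precision=4,suppress=True)
w=pickle.load(open('w3.pkl','rb'))
c4=lambda p:(np.array(p)+.5)/4.6-.5+[182,165]
c5=lambda p:(np.array(p)+.5)/6-.5+[25,160]
for n,uv,z,M in [('tray',c4([(744,88),(29,84),(51,459),(711,461)]),.041,rect(.107,.181)),('screws?',c4([(724,105),(45,101),(66,446),(695,450)]),.041,rect(.097,.171)),
 ('p2',c4([(699,124),(518,123),(505,430),(678,430)]),.041,rect(.087,.047)),('p0',c4([(250,121),(70,119),(86,426),(257,427)]),.041,rect(.087,.047)),
 ('stage',c5([(218,228),(60,233),(134,522),(283,518)]),.04,rect(.064,.032))]:
    v,r=fit(bp(w,uv,z)[:,:2],M); print(n,v,'rms',np.sqrt((r**2).mean()))
print('disc,hole',bp(w,c5([(171,381)]),.04), bp(w,c4([(598,283)]),.041))
C=cloud(w,np.load('w3.npy'))
m=(C[...,2]>.03)&(C[...,2]<.05)
print(np.median(C[190:240,205:330,2]),C[215,250],C[223,53],C[100,230],C[180,150])
E
```

```text
tray [ 0.5578  0.0723 -0.1205] rms 0.0008790392469302761
screws? [ 0.5582  0.072  -0.1213] rms 4.015643481887642e-05
p2 [ 0.5646  0.1285 -0.1173] rms 0.0004442714448028143
p0 [ 0.5507  0.0158 -0.1211] rms 0.0005539743507315751
stage [ 0.5253 -0.1803 -0.0863] rms 0.0007084282978837163
disc,hole [[ 0.5257 -0.1812  0.04  ]] [[0.5649 0.128  0.041 ]]
0.04032751694188291 [0.5425 0.056  0.0403] [ 0.5255 -0.181   0.0403] [ 0.4077  0.0469 -0.0016] [ 0.4942 -0.0711 -0.0006]
```

```bash
cat >> h.py <<'E'
TR=(np.array([.5581,.0721,.041]),-.1205)   # wrist-cam estimate
ST=(np.array([.5255,-.1808,.040]),-.09)
def tray(p): return TR[0]+R.from_euler('z',TR[1]).apply(p)
def stage(p): return ST[0]+R.from_euler('z',ST[1]).apply(p)
E
python3 - <<'E'
from h import *; from station import *
np.set_printoptions(precision=4,suppress=True)
s=sense(); R0=R.from_quat(s['tool_rot']); print(s['q'])
p=tray([-.022,.057,.03]); print(p)
plan(s['tcp_pos'],R0,p,Rt(TR[1],.3))
w=camera_info('wrist'); print('tip px',pj(w,s['tcp_pos']))
E
```

```text
[-0.0785  0.3958  1.7673  0.0001  0.9781 -1.5349]
[0.5431 0.1313 0.071 ]
shift [-0.407  0.64   1.11 ] turn [ 0.0002 -0.0477  0.001 ]
tip px [[258.4962 220.4196]]
```

```bash
python3 -m inch '[[1,[-0.2,0.3,0.4],[0,-0.022,0]],[1,[-0.4,0.64,0.8],[0,-0.044,0.001]],[1,[-0.41,0.64,0.9],[0,-0.048,0.001]],[1,[-0.41,0.64,0.9],[0,-0.048,0.001]],[1,[-0.41,0.64,0.9],[0,-0.048,0.001]],[1,[-0.41,0.64,0.9],[0,-0.048,0.001]]]' 40; python3 - <<'E'
from h import *; from station import *
np.set_printoptions(precision=4,suppress=True)
s=sense(); R0=R.from_quat(s['tool_rot']); print(s['q'],s['qd'])
p=tray([-.022,.057,.03]); plan(s['tcp_pos'],R0,p,Rt(TR[1],.3))
w=camera_info('wrist'); print('tip px',pj(w,s['tcp_pos']),pj(w,tray([-.022,.057,0])))
im,d=snapshot('wrist');a=cv2.imwrite('pics/w4.png',im)
for n in ['scene','side']:
    im,d=snapshot(n);cv2.imwrite(f'pics/{n}1.png',im); print(n,pj(camera_info(n),s['tcp_pos']))
    u,v=pj(camera_info(n),s['tcp_pos'])[0].astype(int)
    cv2.imwrite(f'pics/{n}1c.png',cv2.resize(im[v-50:v+50,u-65:u+65],None,fx=5,fy=5,interpolation=cv2.INTER_CUBIC))
E
```

```text
t: 2.95
tcp_pos: [0.5454, 0.13, 0.0932]
tool_rot: [0.061, 0.987, -0.009, 0.151]
force: [-0.2, 0.6, 0.4]
finger_gap: 0.001
[ 0.0669  0.5434  1.927  -0.1507  0.3759 -1.2493] [-0.0072 -0.0135 -0.0048 -0.0044 -0.0074  0.0049]
shift [0.09  0.01  0.204] turn [ 0.0001  0.0007 -0.0004]
tip px [[258.5064 220.6419]] [[260.0217 177.2042]]
scene [[210.5468 148.6244]]
side [[231.5261 143.6111]]
```

View pics/w4.png

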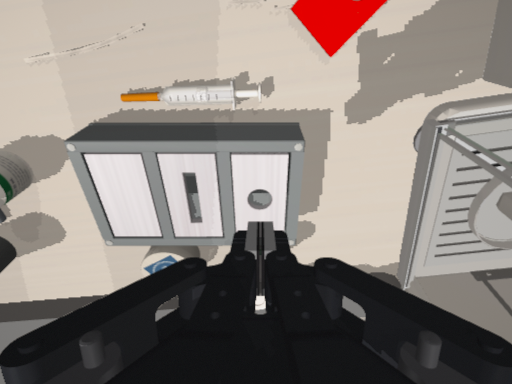

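View pics/scene1c.png

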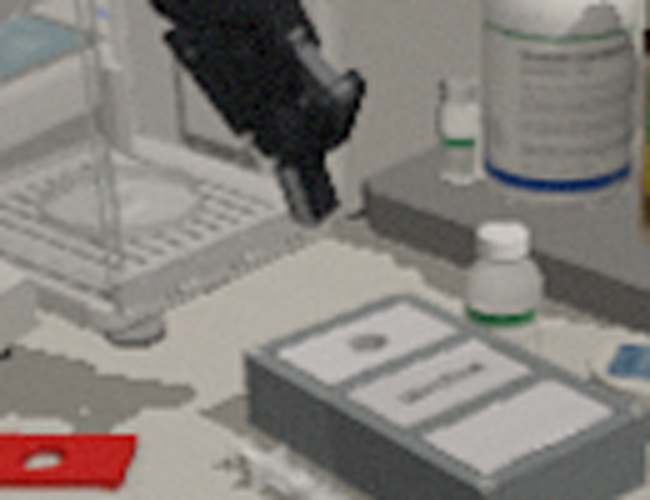

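View pics/side1c.png

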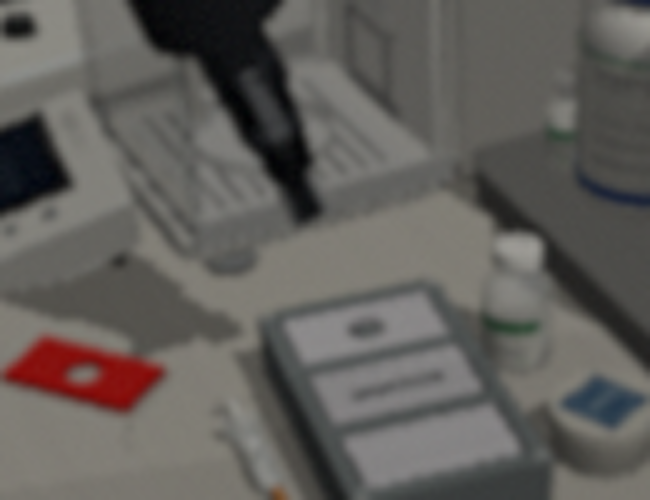

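```bash
python3 - <<'E'
from h import *; from station import *
np.set_printoptions(precision=1,suppress=True)
s=sense(); R0=R.from_quat(s['tool_rot']);T=lambda p:R0.apply(p)+s['tcp_pos']
for z in [0,-.006,-.013]:
    print(z,[pj(camera_info(n),T([[.011,0,z],[-.011,0,z],[.011,.014,z],[.011,-.014,z]])).tolist() for n in ['wrist','scene','side']])
a=cv2.imread('pics/w4.png');cv2.imwrite('pics/w4c.png',cv2.resize(a[190:310,200:320],None,fx=5,fy=5))
E
```

```text
0 [[[258.48312202429247, 204.55351135390583], [258.54592702250403, 236.2799174598348], [280.40176901472023, 204.55174304450452], [236.5687182854015, 204.5552793209786]], [[207.25013378273073, 151.07479430204262], [213.97375320854835, 146.13330348948446], [203.71297839231661, 149.24295900404184], [210.85071822666217, 152.9394784761393]], [[227.8975311270075, 145.41526696616916], [235.22118034805774, 141.80405171195156], [226.43338268028356, 142.7928727713483], [229.39123470694878, 148.0905965105097]]]
-0.006 [[[258.4208554979753, 207.5919513291627], [258.48777403975885, 240.26716639144635], [281.0882994574265, 207.59042682295308], [235.7579496341327, 207.59347553016124]], [[206.5300736943267, 149.13362226301868], [213.28869266457508, 144.19057550613104], [202.98456639471533, 147.31133266217884], [210.13942917899874, 150.98872800942996]], [[227.1102307081137, 143.73475518028414], [234.46534465368157, 140.11055617568078], [225.6478586860902, 141.11822887103583], [228.60224634428712, 146.40432086334187]]]
-0.013 [[[258.3426114997984, 211.410049205276], [258.41487718200216, 245.26532649411197], [281.9509987401371, 211.40885955802352], [234.73914689543284, 211.41123860447254]], [[205.68232337784693, 146.84821686848895], [212.48222028685242, 141.90354194422667], [202.12705215538318, 145.03734884715226], [209.3019366455862, 148.69185734090632]], [[226.18337440589403, 141.75635798612242], [233.5755403169115, 138.11689580255148], [224.72317675027563, 139.14691675964565], [227.67331777494533, 144.4189561880566]]]
```

View pics/w4c.png

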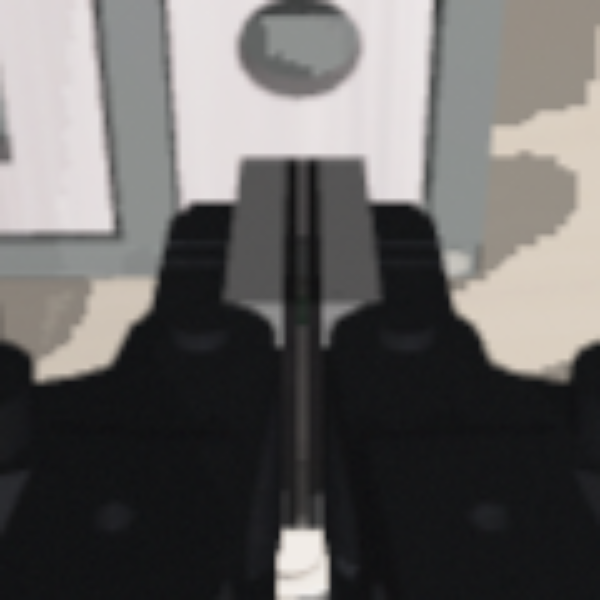

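```bash
python3 - <<'E'
from h import *; from station import *
np.set_printoptions(precision=4,suppress=True)
s=sense(); print(s['t'],s['tcp_pos']); R0=R.from_quat(s['tool_rot'])
for n in ['scene','side','wrist']:
    im,d=snapshot(n); ci=camera_info(n); C=cloud(ci,d)
    L=R0.inv().apply((C-s['tcp_pos']).reshape(-1,3)).reshape(C.shape)
    m=(abs(L[...,0])<.03)&(abs(L[...,1])<.03)&(L[...,2]>-.05)&(L[...,2]<.022)&(d>0)
    q=L[m]; print(n,m.sum()); 
    if len(q): print(np.percentile(q,[1,10,50,90,99],axis=0))
np.savez('st.npz')
E
```

```text
3.1 [0.5454 0.1297 0.0934]
scene 93
[[-0.0055 -0.0158 -0.0498]
 [-0.003  -0.0144 -0.0486]
 [ 0.0077 -0.0099 -0.0389]
 [ 0.0125  0.0009 -0.0291]
 [ 0.0133  0.0051 -0.0226]]
side 56
[[-0.0088 -0.0156 -0.0495]
 [-0.0072 -0.0129 -0.048 ]
 [ 0.0018 -0.0084 -0.0394]
 [ 0.0108 -0.0039 -0.0298]
 [ 0.0125 -0.0031 -0.0263]]
wrist 900
[[ 0.0075 -0.0124 -0.0498]
 [ 0.0078 -0.0099 -0.0483]
 [ 0.0116  0.0011 -0.0407]
 [ 0.0123  0.0116 -0.0316]
 [ 0.0126  0.0141 -0.0279]]
```

```bash
cat >> h.py <<'E'
def now(p,Rg):
    from station import sense
    s=sense(); print('t',round(s['t'],2)); plan(s['tcp_pos'],R.from_quat(s['tool_rot']),p,Rg)
def fromtray():
    from station import sense
    s=sense(); return R.from_euler('z',-TR[1]).apply(s['tcp_pos']-TR[0])
E
python3 - <<'E'
from h import *
now(tray([-.022,.057,.008]),Rt(TR[1],.3)); now(tray([-.022,.057,.003]),Rt(TR[1],.3))
E
```

```text
t 3.25
shift [0.146 0.012 0.411] turn [ 0.0001  0.0005 -0.0004]
t 3.25
shift [0.161 0.012 0.459] turn [ 0.0001  0.0005 -0.0004]
```

```bash
python3 -m inch '[[1,[0.1,0.01,0.25],[0,0,0]],[1,[0.15,0.01,0.38],[0,0,0]],[1,[0.15,0.01,0.41],[0,0,0]],[1,[0.15,0.01,0.41],[0,0,0]],[1,[0.15,0.01,0.41],[0,0,0]]]'; python3 - <<'E'
from h import *; from station import *
np.set_printoptions(precision=4,suppress=True)
print(fromtray())
s=sense(); R0=R.from_quat(s['tool_rot'])
im,d=snapshot('wrist'); cv2.imwrite('pics/w5.png',im); ci=camera_info('wrist'); C=cloud(ci,d)
cv2.imwrite('pics/w5c.png',cv2.resize(im[150:290,180:340],None,fx=4.2,fy=4.2))
E
```

```text
t: 3.75
tcp_pos: [0.5427, 0.1316, 0.0488]
tool_rot: [0.06, 0.987, -0.009, 0.151]
force: [0.4, -0.2, 0.8]
finger_gap: 0.001
[-0.0224  0.0572  0.0078]
```

View pics/w5c.png

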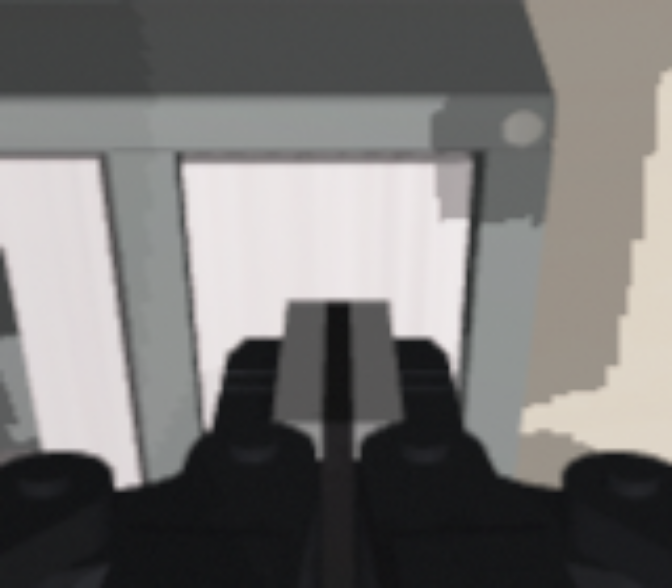

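```bash
for i in 1 2; do :; done; python3 -m inch '[[1,[0.008,0,0.025],[0,0,0]],[1,[0.015,0,0.05],[0,0,0]],[1,[0.015,0,0.05],[0,0,0]]]';  python3 -m inch '[[1,[0.008,0,0.025],[0,0,0]],[1,[0.015,0,0.05],[0,0,0]],[1,[0.015,0,0.05],[0,0,0]]]'; python3 -c "
from h import *
print(fromtray())"
```

```text
t: 4.1
tcp_pos: [0.5418, 0.1317, 0.0427]
tool_rot: [0.06, 0.987, -0.009, 0.15]
force: [-0.2, 0.0, 0.0]
finger_gap: 0.001
t: 4.4
tcp_pos: [0.5417, 0.1316, 0.0371]
tool_rot: [0.06, 0.987, -0.009, 0.15]
force: [0.2, -0.5, -0.2]
finger_gap: 0.002
[-0.02342818  0.05714603 -0.00390636]
```

```bash
python3 -m inch '[[1,[0.008,0,0.025],[0,0,0]],[1,[0.015,0,0.05],[0,0,0]],[1,[0.015,0,0.05],[0,0,0]]]';  python3 -m inch '[[1,[0.008,0,0.025],[0,0,0]],[1,[0.015,0,0.05],[0,0,0]],[1,[0.015,0,0.05],[0,0,0]]]'; python3 -c "
from h import *; from station import *
print(fromtray())
im,d=snapshot('side');cv2.imwrite('pics/side2.png',im);cv2.imwrite('pics/side2c.png',cv2.resize(im[110:230,190:300],None,fx=5,fy=5,interpolation=cv2.INTER_CUBIC))
im,d=snapshot('wrist');cv2.imwrite('pics/w6c.png',cv2.resize(im[150:290,180:340],None,fx=4.2,fy=4.2))
"
```

```text
t: 4.7
tcp_pos: [0.5418, 0.1316, 0.0319]
tool_rot: [0.06, 0.987, -0.009, 0.15]
force: [-0.4, -0.6, 0.3]
finger_gap: -0.0
t: 5.0
tcp_pos: [0.5419, 0.1316, 0.0267]
tool_rot: [0.06, 0.987, -0.009, 0.15]
force: [-0.3, -0.0, -0.5]
finger_gap: -0.002
[-0.02327348  0.05715246 -0.01427986]
```

View pics/side2c.png

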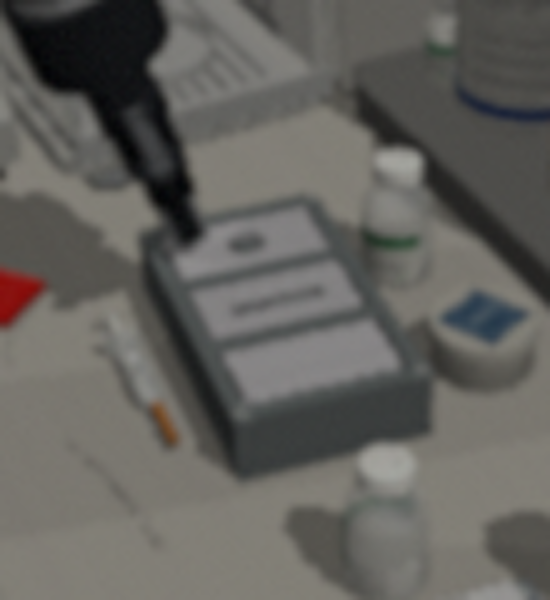

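View pics/w6c.png

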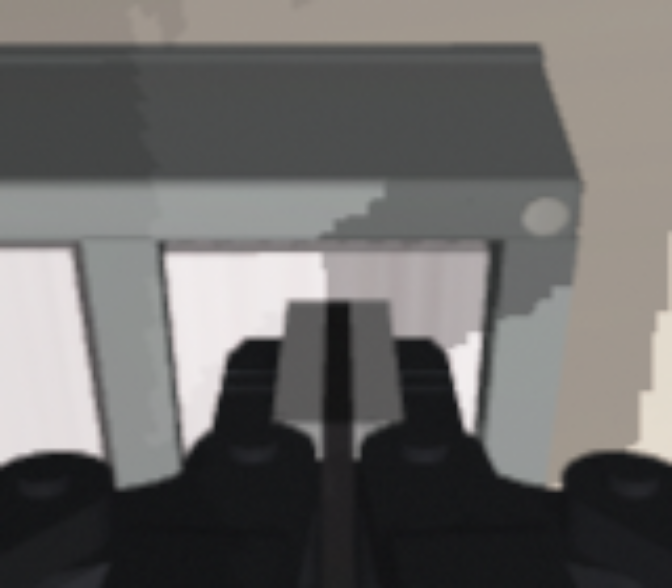

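```bash
python3 -m inch '[[1,[-0.04,0,0.01],[0,0,0]],[1,[-0.076,0,0.024],[0,0,0]],[1,[-0.076,0,0.024],[0,0,0]]]';  python3 -m inch '[[1,[0.006,0,0.02],[0,0,0]],[1,[0.012,0,0.04],[0,0,0]],[1,[0.012,0,0.04],[0,0,0]]]'; python3 -c "
from h import *; print(fromtray())"
 python3 -m inch '[[1,[0.006,0,0.02],[0,0,0]],[1,[0.006,0,0.02],[0,0,0]]]';  python3 -m inch '[[1,[0.006,0,0.02],[0,0,0]],[1,[0.006,0,0.02],[0,0,0]]]';python3 -c "
from h import *; print(fromtray())"
```

```text
t: 5.4
tcp_pos: [0.5514, 0.1307, 0.0274]
tool_rot: [0.06, 0.987, -0.009, 0.151]
force: [0.2, 0.4, -1.1]
finger_gap: -0.002
t: 5.7
tcp_pos: [0.5496, 0.1307, 0.0225]
tool_rot: [0.06, 0.987, -0.009, 0.149]
force: [0.2, -0.5, 0.2]
finger_gap: -0.002
[-0.01547689  0.05712606 -0.01851521]
t: 5.9
tcp_pos: [0.5498, 0.1307, 0.0205]
tool_rot: [0.06, 0.987, -0.009, 0.15]
force: [0.1, 0.7, 0.2]
finger_gap: -0.001
t: 6.1
tcp_pos: [0.55, 0.1307, 0.0185]
tool_rot: [0.06, 0.987, -0.009, 0.15]
force: [-0.3, -0.2, 0.6]
finger_gap: 0.002
[-0.01512321  0.0572088  -0.02250156]
```

```bash
for k in 1; do python3 -m inch '[[1,[0.006,0,0.02],[0,0,0]],[1,[0.006,0,0.02],[0,0,0]]]';  python3 -m inch '[[1,[0.006,0,0.02],[0,0,0]],[1,[0.006,0,0.02],[0,0,0]]]'; done;python3 -c "
from h import *; from station import *; print(fromtray())
im,d=snapshot('side');cv2.imwrite('pics/side3c.png',cv2.resize(im[130:210,200:290],None,fx=6,fy=6,interpolation=cv2.INTER_CUBIC))
im,d=snapshot('wrist');cv2.imwrite('pics/w7c.png',cv2.resize(im[150:290,180:340],None,fx=4.2,fy=4.2))"
```

```text
t: 6.3
tcp_pos: [0.55, 0.1307, 0.0164]
tool_rot: [0.06, 0.987, -0.009, 0.15]
force: [0.1, -0.1, 0.2]
finger_gap: -0.004
t: 6.5
tcp_pos: [0.55, 0.1307, 0.0143]
tool_rot: [0.06, 0.987, -0.009, 0.15]
force: [-0.4, -0.1, 0.1]
finger_gap: 0.001
[-0.01507124  0.05719331 -0.02665783]
```

View pics/side3c.png

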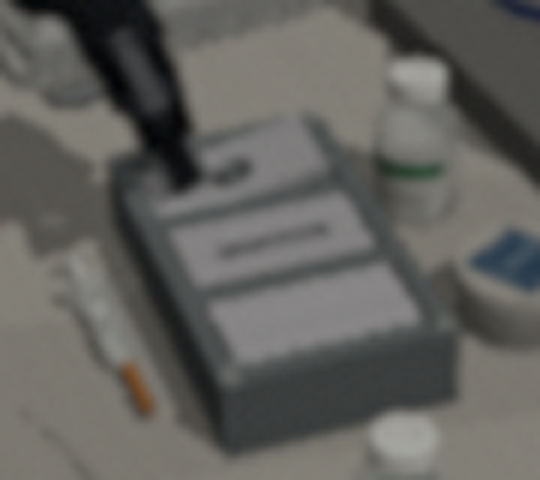

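View pics/w7c.png

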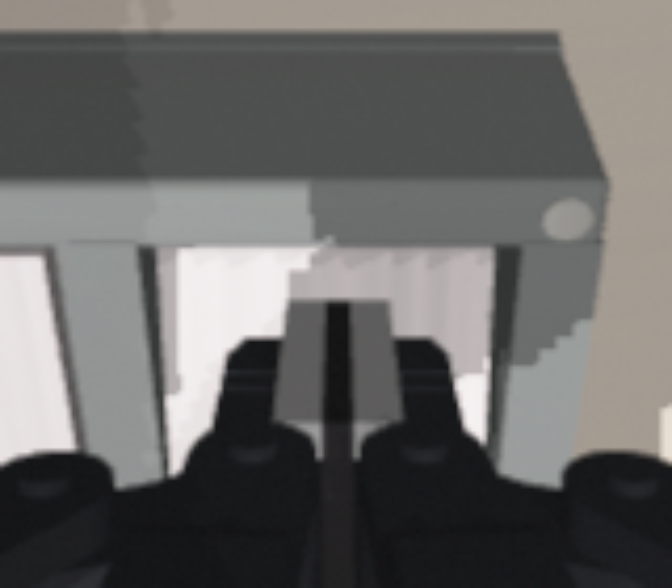

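```bash
cat >> h.py <<'E'
def Cloud(n):
    from station import snapshot,camera_info
    ci=camera_info(n); im,d=snapshot(n); C=cloud(ci,d); return im,d,C
def intray(C): return R.from_euler('z',-TR[1]).apply((C-TR[0]).reshape(-1,3)).reshape(C.shape)
def tiltcheck(yc,names=('side','scene')):
    for n in names:
        im,d,C=Cloud(n); L=intray(C); m=(abs(L[...,0])<.05)&(abs(L[...,1]-yc)<.022)&(abs(L[...,2])<.05)
        for x0 in np.arange(-.04,.045,.01):
            q=L[m&(abs(L[...,0]-x0)<.003)]
            if len(q)>2: print(n,round(x0,3),len(q),np.percentile(q[:,2],[10,50,90]).round(4))
E
python3 -m inch '[[1,[0.006,0,0.02],[0,0,0]],[1,[0.012,0,0.04],[0,0,0]],[1,[0.012,0,0.04],[0,0,0]]]'; python3 -c "
from h import *; print(fromtray())
tiltcheck(.057)
im,d,C=Cloud('wrist');cv2.imwrite('pics/w8.png',im)"
```

```text
t: 6.9
tcp_pos: [0.55, 0.1307, 0.0101]
tool_rot: [0.06, 0.987, -0.009, 0.15]
force: [0.1, 0.0, -0.3]
finger_gap: -0.002
[-0.01507023  0.05718412 -0.03092378]
side -0.04 14 [-0.0093  0.014   0.0226]
side -0.03 23 [-0.0151  0.009   0.023 ]
side -0.02 13 [-0.0113  0.0053  0.0142]
side -0.01 15 [-0.0033 -0.0014  0.0009]
side 0.0 28 [0.0039 0.0072 0.0101]
side 0.01 28 [0.0073 0.0161 0.0188]
side 0.02 24 [-0.0043  0.0211  0.0239]
side 0.03 8 [-0.0052 -0.0038 -0.0025]
side 0.04 27 [-0.0053 -0.0018  0.0029]
scene -0.04 41 [0.0008 0.014  0.0229]
scene -0.03 30 [-0.0109  0.0068  0.036 ]
scene -0.02 8 [-0.0152 -0.0109  0.0037]
scene -0.01 8 [-0.006  -0.0047 -0.0034]
scene 0.0 46 [-0.0078  0.0022  0.0055]
scene 0.01 25 [0.0082 0.0109 0.0129]
scene 0.02 26 [0.0035 0.0175 0.0203]
scene 0.03 5 [-0.0083 -0.0077 -0.0069]
scene 0.04 16 [-0.0081 -0.0062 -0.0034]
```

View pics/w8.png

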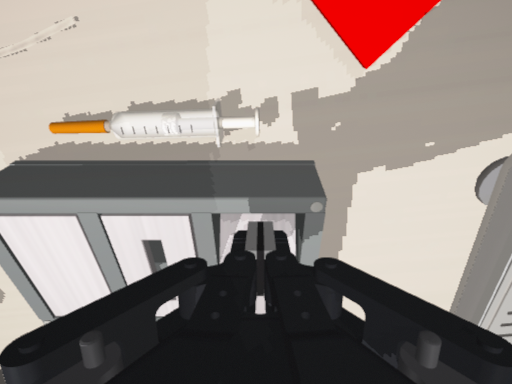

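```bash
python3 -m inch '[[1,[-0.09,0,-0.3],[0,0,0]],[-0.4,[-0.18,0,-0.65],[0,0,0]],[-0.4,[-0.18,0,-0.65],[0,0,0]],[-0.4,[-0.18,0,-0.65],[0,0,0]],[-0.4,[-0.18,0,-0.65],[0,0,0]]]'; python3 -c "
from h import *; from station import *
np.set_printoptions(precision=4,suppress=True)
print(fromtray()); tiltcheck(.057)
s=sense();R0=R.from_quat(s['tool_rot'])
for n in ['wrist','scene','side']:
  im,d,C=Cloud(n);cv2.imwrite('pics/%s9.png'%n,im); 
  if n=='wrist':cv2.imwrite('pics/w9c.png',cv2.resize(im[120:300,160:360],None,fx=4,fy=4))
  L=R0.inv().apply((C-s['tcp_pos']).reshape(-1,3))
  m=(abs(L[:,0])<.015)&(abs(L[:,1])<.06)&(L[:,2]>-.06)&(L[:,2]<-.005)
  q=L[m]; print(n,len(q),np.percentile(q,[1,5,50,95,99],axis=0) if len(q) else 0)
"
```

```text
t: 7.55
tcp_pos: [0.5474, 0.1308, 0.0771]
tool_rot: [0.06, 0.987, -0.009, 0.149]
force: [0.3, 0.2, -0.5]
finger_gap: 0.676
[-0.0177  0.057   0.0361]
side -0.04 4 [-0.0237 -0.015  -0.0024]
side -0.03 12 [-0.0172 -0.0149 -0.01  ]
side -0.02 15 [-0.0119 -0.0085 -0.0026]
side -0.01 22 [-0.0065 -0.001   0.0024]
side 0.0 26 [0.006  0.008  0.0112]
side 0.01 26 [0.0124 0.0155 0.0187]
side 0.02 22 [-0.0041  0.0213  0.0237]
side 0.03 9 [-0.0056 -0.0046 -0.0034]
side 0.04 26 [-0.0051 -0.0018  0.0035]
scene -0.03 7 [-0.0133 -0.0084 -0.0035]
scene -0.02 25 [-0.0147 -0.0132 -0.008 ]
scene -0.01 26 [-0.0095 -0.006  -0.003 ]
scene 0.0 40 [-0.0031  0.0021  0.0058]
scene 0.01 33 [0.0093 0.0115 0.0133]
scene 0.02 25 [0.0014 0.0183 0.0193]
scene 0.03 6 [-0.0087 -0.0081 -0.0065]
scene 0.04 15 [-0.0086 -0.007  -0.0021]
wrist 2297 [[-0.0105 -0.0422 -0.0597]
 [-0.0086 -0.04   -0.0588]
 [ 0.007   0.0303 -0.0481]
 [ 0.0114  0.0416 -0.0332]
 [ 0.0116  0.0437 -0.0302]]
scene 197 [[-0.0093 -0.046  -0.0594]
 [-0.0073 -0.0447 -0.0584]
 [ 0.0043  0.0264 -0.0453]
 [ 0.012   0.0322 -0.0305]
 [ 0.0128  0.0355 -0.0288]]
side 70 [[-0.0093 -0.0456 -0.0591]
 [-0.0087 -0.0444 -0.0583]
 [ 0.0022 -0.0398 -0.048 ]
 [ 0.0118 -0.0334 -0.035 ]
 [ 0.0122  0.0298 -0.0342]]
```

View pics/w9c.png

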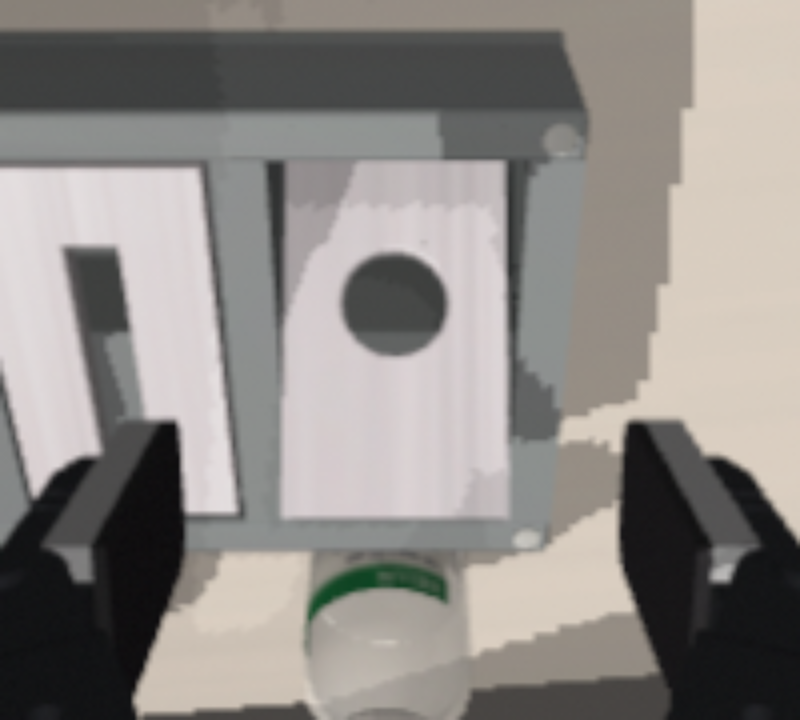

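```bash
python3 -c "
from h import *
Rg=Rt(TR[1],.3)
now(tray([.0175,.0575,.0145]),Rg); now(tray([.0278,.0575,-.0189]),Rg)"
```

```text
t 7.8
shift [-0.272  0.005  0.307] turn [ 0.     -0.     -0.0002]
t 7.8
shift [-0.272  0.005  0.657] turn [ 0.     -0.     -0.0002]
```

```bash
python3 -m inch '[[-0.4,[-0.27,0.005,0],[0,0,0]],[-0.4,[-0.27,0.005,0.15],[0,0,0]],[-0.4,[-0.27,0.005,0.3],[0,0,0]],[-0.4,[-0.27,0.005,0.45],[0,0,0]],[-0.4,[-0.27,0.005,0.55],[0,0,0]],[-0.4,[-0.27,0.005,0.65],[0,0,0]],[-0.4,[-0.27,0.005,0.655],[0,0,0]],[-0.4,[-0.27,0.005,0.655],[0,0,0]]]'; python3 -c "
from h import *; from station import *
np.set_printoptions(precision=4,suppress=True)
print(fromtray()); now(tray([.0278,.0575,-.0189]),Rt(TR[1],.3))
im,d,C=Cloud('wrist');cv2.imwrite('pics/w10c.png',cv2.resize(im[120:300,160:360],None,fx=4,fy=4))
im,d,C=Cloud('side');cv2.imwrite('pics/side10c.png',cv2.resize(im[100:210,190:300],None,fx=5,fy=5,interpolation=cv2.INTER_CUBIC))
"
```

```text
t: 8.6
tcp_pos: [0.5929, 0.1259, 0.023]
tool_rot: [0.06, 0.987, -0.009, 0.15]
force: [-0.1, 0.2, -0.6]
finger_gap: 0.7
[ 0.0281  0.0576 -0.018 ]
t 8.6
shift [ 0.005 -0.001  0.008] turn [ 0.0001  0.0002 -0.0002]
```

View pics/w10c.png

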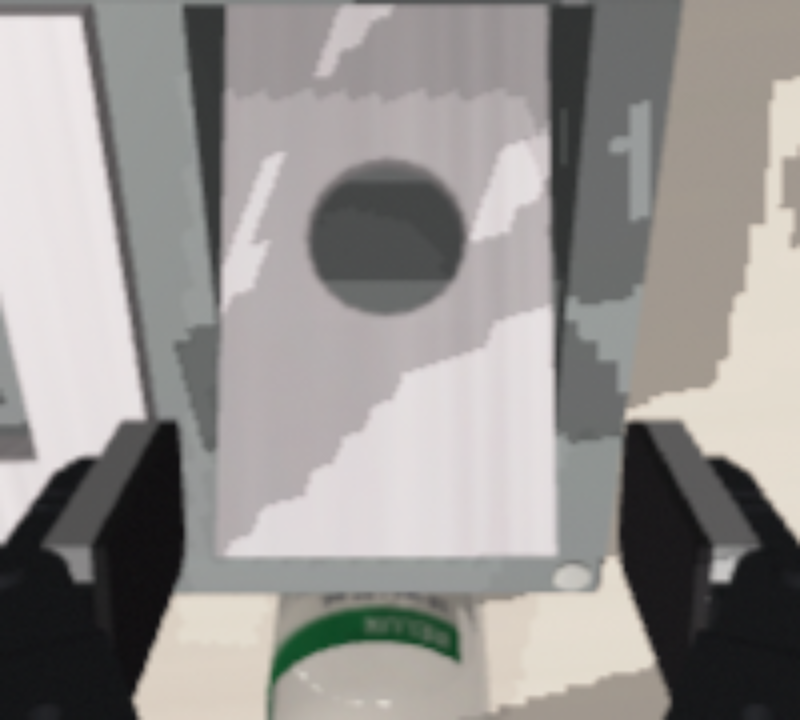

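View pics/side10c.png

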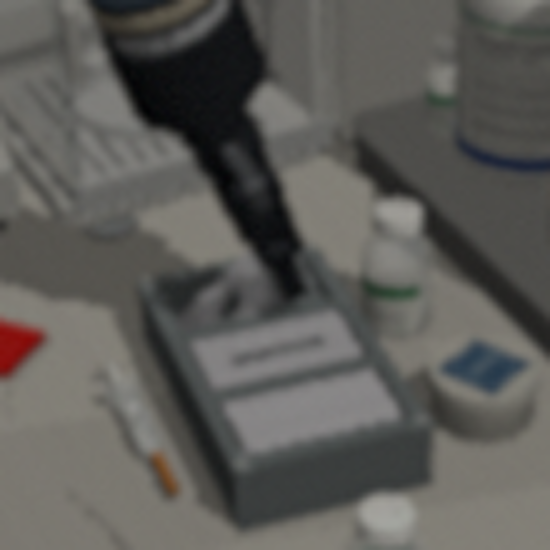

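```bash
python3 -m inch '[[-0.4,[0,-0.02,0.003],[0,0,0]],[-0.2,[0,-0.02,0.003],[0,0,0]],[0.2,[0,-0.02,0.003],[0,0,0]],[0.2,[0,-0.02,0.003],[0,0,0]],[0.2,[0,-0.02,0.003],[0,0,0]]]' 40; python3 -c "
from h import *; from station import *
print(fromtray(),sense()['ft_torque'])
im,d,C=Cloud('wrist');cv2.imwrite('pics/w11c.png',cv2.resize(im[120:300,160:360],None,fx=4,fy=4))"
```

```text
t: 9.2
tcp_pos: [0.5931, 0.1239, 0.0234]
tool_rot: [0.06, 0.987, -0.009, 0.15]
force: [-0.9, -0.5, 4.2]
finger_gap: 0.501
[ 0.02855952  0.05562381 -0.0175819 ] [-0.10878047  0.1915061  -0.01471821]
```

View pics/w11c.png

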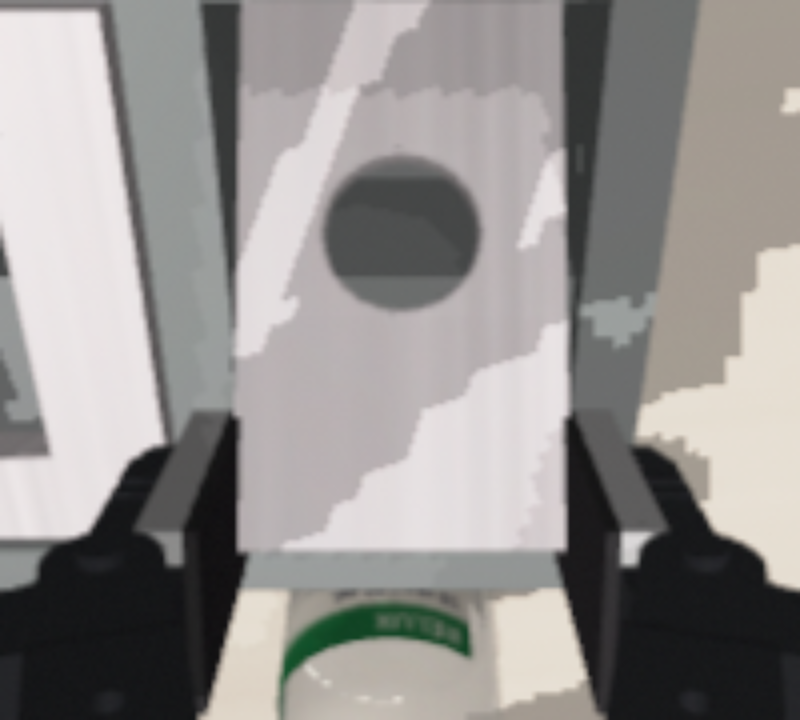

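```bash
python3 -m inch '[[0.4,[0,0,0],[0,0,0]],[0.4,[0,0,0],[0,0,0]],[0.4,[-0.03,0,-0.1],[0,0,0]],[0.4,[-0.06,0,-0.2],[0,0,0]],[0.4,[-0.09,0,-0.3],[0,0,0]],[0.4,[-0.15,0,-0.5],[0,0,0]],[0.4,[-0.21,0,-0.7],[0,0,0]],[0.4,[-0.28,0,-0.95],[0,0,0]],[0.4,[-0.28,0,-0.95],[0,0,0]],[0.4,[-0.28,0,-0.95],[0,0,0]]]' 90; python3 -c "
from h import *; from station import *
im,d,C=Cloud('wrist');cv2.imwrite('pics/w12.png',im)
im,d,C=Cloud('side');cv2.imwrite('pics/side12c.png',cv2.resize(im[70:210,180:300],None,fx=4,fy=4,interpolation=cv2.INTER_CUBIC))"
```

```text
t: 10.25
tcp_pos: [0.5914, 0.1241, 0.123]
tool_rot: [0.06, 0.987, -0.009, 0.151]
force: [-0.4, 0.5, -1.3]
finger_gap: 0.484
```

View pics/w12.png

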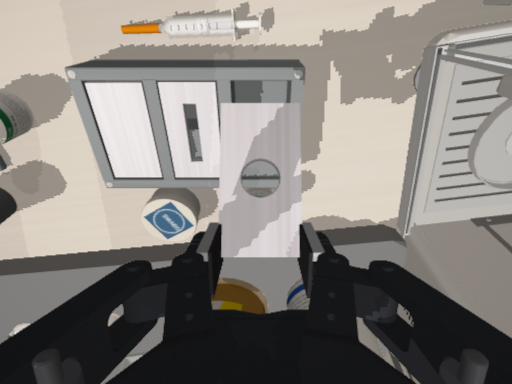

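View pics/side12c.png

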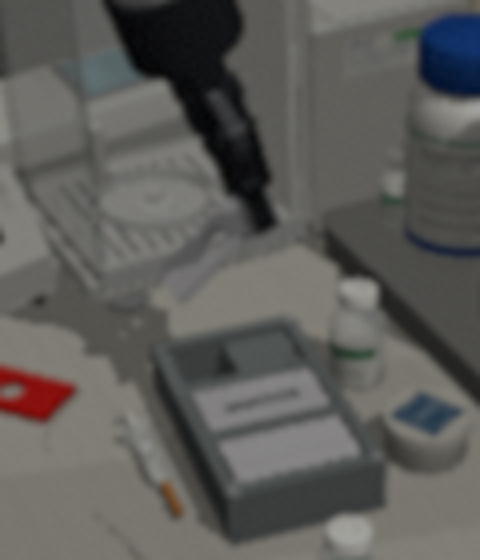

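```bash
cat > held.py <<'E'
from h import *; from station import *
np.set_printoptions(precision=4,suppress=True)
def held(name,thr=95):
    s=sense(); ci=camera_info('wrist'); R0=R.from_quat(s['tool_rot'])
    im,d=snapshot('wrist'); cv2.imwrite('pics/%s.png'%name,im)
    C=cloud(ci,d); L=R0.inv().apply((C-s['tcp_pos']).reshape(-1,3)).reshape(C.shape)
    m=(abs(L[...,1])<.024)&(L[...,0]>-.03)&(L[...,0]<.09)&(L[...,2]<.055)&(L[...,2]>-.06)&(d>0)&(d<.3)
    m=cv2.morphologyEx(m.astype(np.uint8),cv2.MORPH_OPEN,np.ones((5,5)))>0
    n,lab,st,_=cv2.connectedComponentsWithStats(m.astype(np.uint8)); k=1+st[1:,4].argmax(); m=lab==k
    # robust plane z=ax+by+c, restrict to |y|<.018
    q=L[m]; q=q[abs(q[:,1])<.018]
    w=np.ones(len(q),bool)
    for _ in range(8):
        A=np.c_[q[:,0],q[:,1],np.ones(len(q))]; c=np.linalg.lstsq(A[w],q[w,2],rcond=None)[0]; r=q[:,2]-A@c; w=abs(r)<.0025
    q=q[w]; print('n',len(q),'tilt about y (slope dz/dx)',np.arctan(c[0]),'roll',np.arctan(c[1]),'x range',np.percentile(q[:,0],[.2,99.8]),'rms',r[w].std())
    np.save('heldc.npy',c); return L,c,im,s
E
python3 - <<'E'
from held import *
L,c,im,s=held('w13')
cv2.imwrite('pics/w13c.png',cv2.resize(im[90:270,190:330],None,fx=4,fy=4))
E
```

```text
n 9151 tilt about y (slope dz/dx) 0.38389687851464105 roll 0.0016673683394582408 x range [-0.0047  0.0726] rms 0.0006752813313080908
```

View pics/w13c.png

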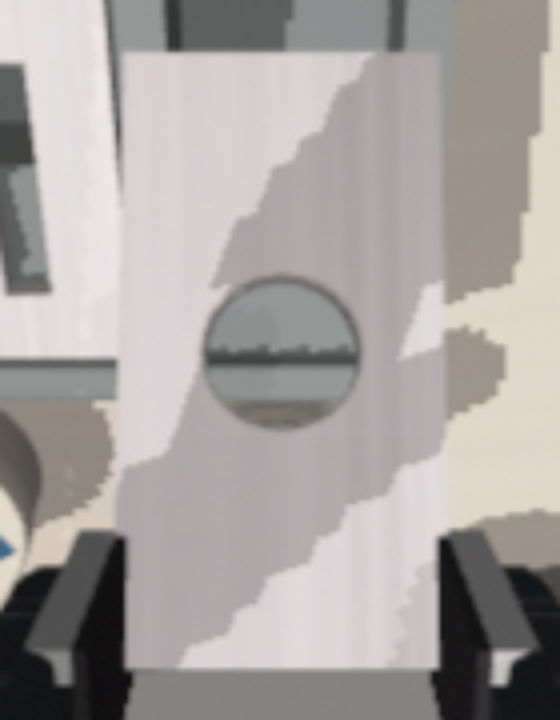

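```bash
cat > place.py <<'E'
from held import *
def calc(px4, hole=None, name='w13'):
    """px4: corners in full px: any order; returns plate centre (mid thickness) & axes in tool frame"""
    s=sense(); ci=camera_info('wrist'); R0=R.from_quat(s['tool_rot']); c=np.load('heldc.npy')
    def onplane(uv):
        uv=np.atleast_2d(uv); K=ci['K']; r=np.c_[(uv-K[:2,2])/[K[0,0],K[1,1]],np.ones(len(uv))]
        r=R0.inv().apply(R.from_quat(ci['orientation']).apply(r)); o=R0.inv().apply(ci['origin']-s['tcp_pos'])
        t=(c[0]*o[0]+c[1]*o[1]+c[2]-o[2])/(r[:,2]-c[0]*r[:,0]-c[1]*r[:,1]); return o+r*t[:,None]
    P=onplane(np.array(px4,float)); print('corners',P)
    n=np.array([c[0],c[1],-1]); n/=np.linalg.norm(n)
    ctr=P.mean(0)
    if hole is not None: print('hole',onplane(hole))
    # corner order: lowL lowR gripR gripL (image)
    a=(P[0]+P[1]-P[2]-P[3]); a/=np.linalg.norm(a); a-=n*(a@n); a/=np.linalg.norm(a)
    print('len',np.linalg.norm(P[0]-P[3]),'wid',np.linalg.norm(P[0]-P[1]),'yawerr',a[1])
    out=dict(c=ctr-n*.003,a=a,n=n); np.savez('grip.npz',**out); print(out); return out
def target(h,flip=True):
    """TCP pose so that held plate centre is at stage with mid-height h above pedestal top"""
    g=np.load('grip.npz'); a,n,c=g['a'],g['n'],g['c']; y=np.cross(n,a)
    M=np.stack([a,y,n])           # rows: stage axes in tool coords -> M maps tool->stage
    Rw=R.from_euler('z',ST[1])*R.from_matrix(M)
    p=stage([0,0,h])-Rw.apply(c); return p,Rw
E
python3 - <<'E'
from place import *
f=lambda x,y:((x+.5)/4-.5+190,(y+.5)/4-.5+90)
calc([f(122,50),f(440,50),f(438,668),f(124,668)],f(283,352))
p,Rw=target(.003); print('place tcp',p,Rw.as_matrix()[:,2]); 
s=sense();R0=R.from_quat(s['tool_rot'])
R1=R.from_euler('z',-np.pi/2)*R0
plan(s['tcp_pos'],R0,[.5,.02,.24],R1); plan([.5,.02,.24],R1,p+[0,0,.09],Rw)
E
```

```text
corners [[ 0.0731 -0.0212 -0.0068]
 [ 0.0731  0.023  -0.0067]
 [-0.0049  0.0213 -0.0382]
 [-0.0048 -0.0195 -0.0382]]
hole [[ 0.0337  0.0012 -0.0227]]
len 0.08408884367990131 wid 0.04421192969810842 yawerr 4.6800267554922634e-05
{'c': array([ 0.033 ,  0.0009, -0.0197]), 'a': array([0.9272, 0.    , 0.3745]), 'n': array([ 0.3745,  0.0015, -0.9272])}
place tcp [ 0.5024 -0.1778  0.0124] [ 0.3729 -0.0351 -0.9272]
shift [ 0.385 -1.141 -1.365] turn [ 0.0736 -0.0001  0.2389]
shift [-1.468  0.264  1.893] turn [-0.0107  0.0858  0.2486]
```

```bash
python3 -m inch '[[0.4,[0,0,-0.4],[0,0,0]],[0.4,[0.1,-0.2,-0.8],[0.012,0,0.04]],[0.4,[0.2,-0.6,-0.9],[0.024,0,0.08]],[0.4,[0.2,-0.8,-0.9],[0.036,0,0.12]],[0.4,[0.2,-0.8,-0.9],[0.037,0,0.12]],[0.4,[0.2,-0.8,-0.9],[0.037,0,0.12]],[0.4,[0.2,-0.8,-0.9],[0.037,0,0.12]],[0.4,[0.2,-0.8,-0.9],[0.037,0,0.12]]]'; python3 - <<'E'
from place import *
p,Rw=target(.003); s=sense();R0=R.from_quat(s['tool_rot']); print(s['q'])
now(p+[0,0,.12],Rw)
E
```

```text
t: 11.2
tcp_pos: [0.5359, 0.0504, 0.2007]
tool_rot: [0.435, 0.888, -0.065, 0.134]
force: [-0.7, -0.6, -0.3]
finger_gap: 0.477
[ 0.0292  0.3809  1.778  -0.3274  0.8297 -0.4276]
t 11.2
shift [-1.326 -1.665  1.122] turn [-0.016  0.054  0.373]
```

```bash
python3 -m inch '[[0.4,[-0.2,-0.3,0.1],[-0.001,0.003,0.023]],[0.4,[-0.4,-0.5,0.2],[-0.002,0.006,0.046]],[0.4,[-0.6,-0.8,0.3],[-0.003,0.01,0.069]],[0.4,[-0.66,-0.83,0.4],[-0.004,0.013,0.092]],[0.4,[-0.66,-0.83,0.4],[-0.005,0.017,0.115]],[0.4,[-0.66,-0.83,0.4],[-0.006,0.02,0.138]],[0.4,[-0.66,-0.83,0.4],[-0.007,0.024,0.161]],[0.4,[-0.66,-0.83,0.4],[-0.008,0.027,0.187]],[0.4,[-0.66,-0.83,0.4],[-0.008,0.027,0.187]],[0.4,[-0.66,-0.83,0.4],[-0.008,0.027,0.187]]]'; python3 - <<'E'
from place import *
p,Rw=target(.003); s=sense();R0=R.from_quat(s['tool_rot']); print(s['q'])
now(p+[0,0,.10],Rw)
E
```

```text
t: 12.2
tcp_pos: [0.5159, -0.0599, 0.1825]
tool_rot: [0.853, 0.508, 0.076, 0.087]
force: [-0.8, -0.1, -0.8]
finger_gap: 0.476
[-0.3342  0.3423  1.8988  0.0081  0.6697  0.1563]
t 12.2
shift [-1.131  0.279  0.736] turn [-0.0079  0.0268  0.1864]
```

```bash
python3 -m inch '[[0.4,[-0.3,0.05,0.1],[-0.001,0.003,0.023]],[0.4,[-0.6,0.1,0.2],[-0.002,0.006,0.046]],[0.4,[-0.8,0.2,0.3],[-0.003,0.01,0.069]],[0.4,[-1,0.25,0.5],[-0.004,0.013,0.092]],[0.4,[-1,0.25,0.5],[-0.005,0.017,0.115]],[0.4,[-1,0.25,0.6],[-0.006,0.02,0.138]],[0.4,[-1,0.25,0.6],[-0.007,0.024,0.161]],[0.4,[-1,0.25,0.6],[-0.008,0.027,0.186]],[0.4,[-1,0.25,0.6],[-0.008,0.027,0.186]],[0.4,[-1,0.25,0.6],[-0.008,0.027,0.186]],[0.4,[-1,0.25,0.6],[-0.008,0.027,0.186]]]'; python3 - <<'E'
from place import *
p,Rw=target(.003); s=sense();R0=R.from_quat(s['tool_rot']); print(s['q'])
now(p+[0,0,.06],Rw); now(p,Rw)
for n in ['wrist','scene','side']:
    im,d,C=Cloud(n); cv2.imwrite('pics/%s14.png'%n,im)
    if n!='wrist': cv2.imwrite('pics/%s14c.png'%n,cv2.resize(im[150:290,210:380],None,fx=4,fy=4,interpolation=cv2.INTER_CUBIC))
E
```

```text
t: 13.3
tcp_pos: [0.5041, -0.1639, 0.1262]
tool_rot: [0.98, -0.042, 0.192, 0.01]
force: [-0.1, 0.8, -0.4]
finger_gap: 0.478
[-0.6509  0.4438  2.0514  0.5837  0.3699  0.4883]
t 13.3
shift [-0.208  0.139  0.497] turn [ 0.0001 -0.0005  0.0005]
t 13.3
shift [-0.434  0.137  1.053] turn [ 0.0001 -0.0005  0.0005]
```

View pics/wrist14.png

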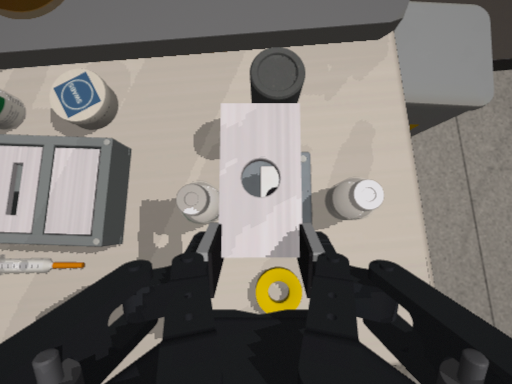

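View pics/scene14c.png

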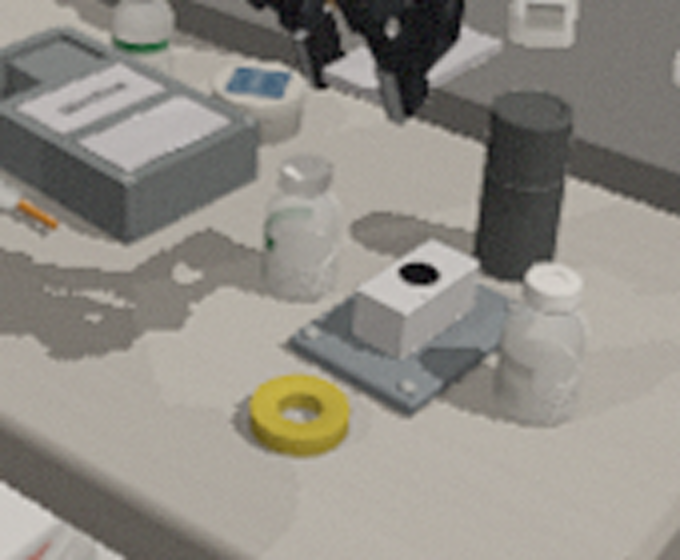

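View pics/side14c.png

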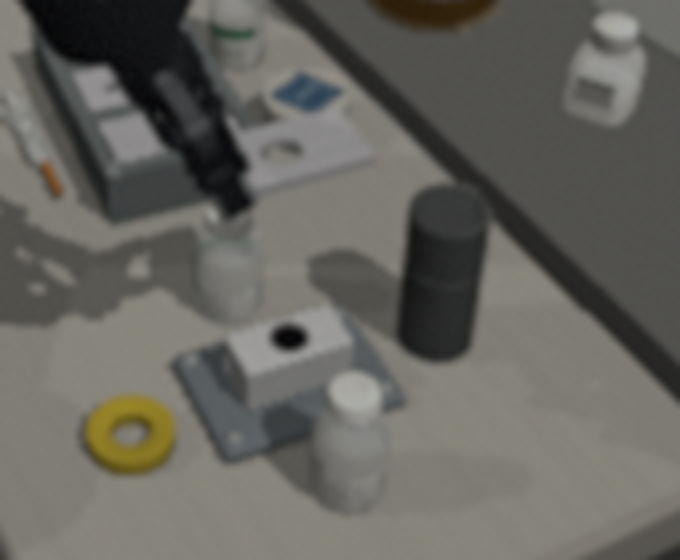

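```bash
python3 -m inch '[[0.4,[-0.1,0.07,0.2],[0,0,0]],[0.4,[-0.2,0.14,0.4],[0,0,0]],[0.4,[-0.21,0.14,0.5],[0,0,0]],[0.4,[-0.21,0.14,0.5],[0,0,0]],[0.4,[-0.21,0.14,0.5],[0,0,0]],[0.4,[-0.21,0.14,0.5],[0,0,0]]]'; python3 - <<'E'
from place import *
p,Rw=target(.003)
now(p+[0,0,.02],Rw); now(p,Rw)
for n in ['scene','side']:
    im,d,C=Cloud(n); cv2.imwrite('pics/%s15.png'%n,im)
    ci=camera_info(n)
    cv2.imwrite('pics/%s15c.png'%n,cv2.resize(im[150:290,230:370],None,fx=4.2,fy=4.2,interpolation=cv2.INTER_CUBIC))
im,d,C=Cloud('wrist');cv2.imwrite('pics/w15c.png',cv2.resize(im[80:280,180:360],None,fx=3,fy=3))
E
```

```text
t: 14.05
tcp_pos: [0.5022, -0.1779, 0.0725]
tool_rot: [0.98, -0.044, 0.192, 0.01]
force: [-0.1, -0.2, -1.0]
finger_gap: 0.479
t 14.05
shift [-0.149 -0.002  0.372] turn [ 0.0001 -0.0006  0.0001]
t 14.05
shift [-0.225 -0.002  0.558] turn [ 0.0001 -0.0006  0.0001]
```

View pics/w15c.png

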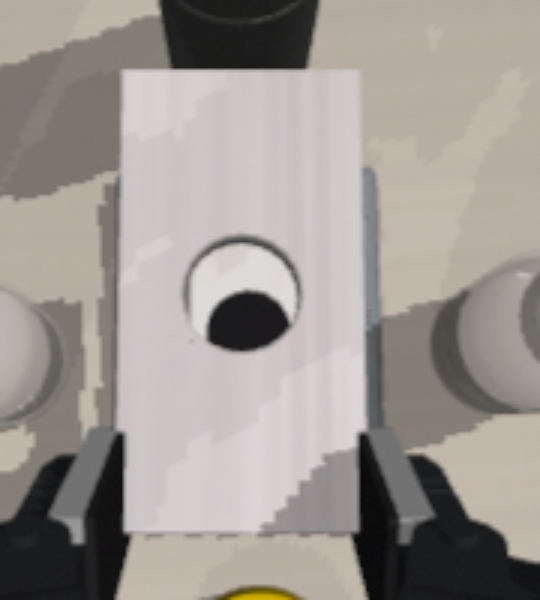

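View pics/scene15c.png

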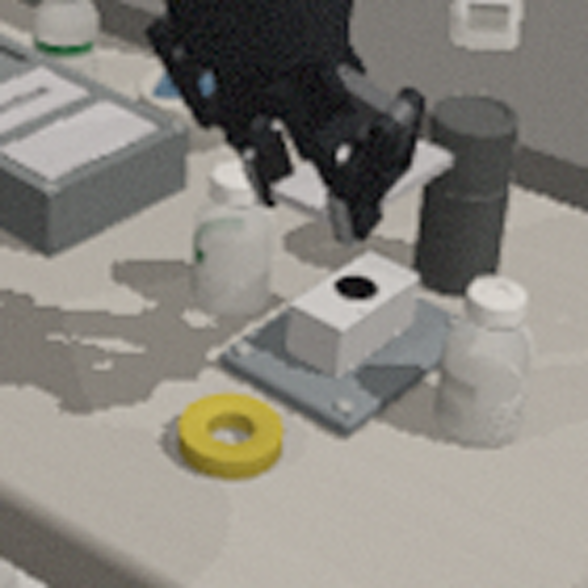

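View pics/side15c.png

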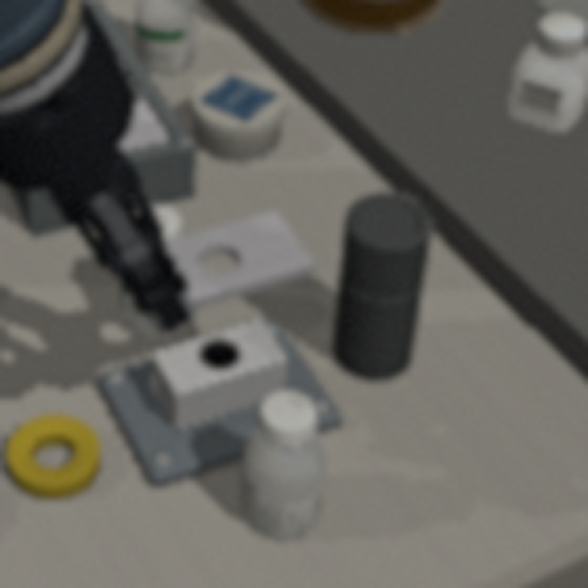

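```bash
python3 - <<'E'
from place import *
w=camera_info('wrist'); f=lambda x,y:((x+.5)/3-.5+180,(y+.5)/3-.5+80)
print('disc',bp(w,f(248.5,333),.040)); 
# hole center top now
print('hole',bp(w,f(243,294),.040+.063-.0), sense()['tcp_pos'])
s=sense();g=np.load('grip.npz');R0=R.from_quat(s['tool_rot']);pc=R0.apply(g['c'])+s['tcp_pos'];print('plate ctr',pc,'axis',R0.apply(g['a']),'n',R0.apply(g['n']))
print('hole top px pred',pj(w,pc+[0,0,.003]),f(243,294))
E
```

```text
disc [[ 0.5256 -0.1811  0.04  ]]
hole [[ 0.5252 -0.1793  0.103 ]] [ 0.5021 -0.1779  0.0726]
plate ctr [ 0.5251 -0.1808  0.1033] axis [ 0.996  -0.0897  0.0041] n [-0.004   0.0014  1.    ]
hole top px pred [[263.5543 176.7105]] (260.6666666666667, 177.66666666666669)
```

```bash
cat >> h.py <<'E'
ST=(np.array([.5259,-.1819,.040]),-.09)
TR=(np.array([.5583,.0713,.041]),-.1205)
E
python3 - <<'E'
from place import *
g=dict(np.load('grip.npz')); g['c'][1]=.0002; np.savez('grip.npz',**g)
p,Rw=target(.0035)
now(p+[0,0,.012],Rw); now(p,Rw)
E
```

```text
t 14.2
shift [-0.173  0.016  0.444] turn [ 0.0001 -0.0006  0.0001]
t 14.2
shift [-0.218  0.016  0.556] turn [ 0.0001 -0.0006  0.0001]
```

```bash
python3 -m inch '[[0.4,[-0.06,0.008,0.15],[0,0,0]],[0.4,[-0.12,0.016,0.3],[0,-0.0006,0]],[0.4,[-0.173,0.016,0.44],[0,-0.0006,0]],[0.4,[-0.173,0.016,0.44],[0,-0.0006,0]],[0.4,[-0.173,0.016,0.44],[0,-0.0006,0]],[0.4,[-0.173,0.016,0.44],[0,-0.0006,0]]]'; python3 - <<'E'
from place import *
p,Rw=target(.0035); now(p,Rw)
im,d,C=Cloud('wrist');cv2.imwrite('pics/w16c.png',cv2.resize(im[80:280,180:360],None,fx=3,fy=3))
E
```

```text
t: 14.8
tcp_pos: [0.5026, -0.1797, 0.0253]
tool_rot: [0.981, -0.044, 0.191, 0.01]
force: [0.4, -0.1, -1.4]
finger_gap: 0.474
t 14.8
shift [-0.045 -0.001  0.116] turn [ 0.0001 -0.      0.0001]
```

View pics/w16c.png

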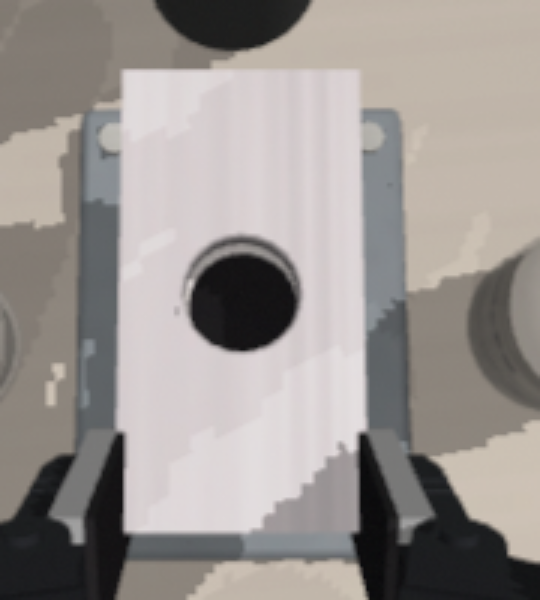

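```bash
python3 -m inch '[[0.4,[-0.025,0,0.06],[0,0,0]],[0.4,[-0.04,0,0.1],[0,0,0]],[0.4,[-0.045,0,0.115],[0,0,0]],[0.4,[-0.045,0,0.115],[0,0,0]]]'; python3 - <<'E'
from place import *
p,Rw=target(.003); now(p,Rw)
im,d,C=Cloud('wrist');cv2.imwrite('pics/w17c.png',cv2.resize(im[80:280,180:360],None,fx=3,fy=3))
im,d,C=Cloud('side');cv2.imwrite('pics/side17c.png',cv2.resize(im[150:290,230:370],None,fx=4.2,fy=4.2,interpolation=cv2.INTER_CUBIC))
E
```

```text
t: 15.25
tcp_pos: [0.5025, -0.1797, 0.0126]
tool_rot: [0.981, -0.044, 0.19, 0.01]
force: [0.7, -0.5, -0.4]
finger_gap: 0.476
t 15.25
shift [ 0.002 -0.     0.003] turn [ 0.0001  0.0001 -0.    ]
```

View pics/w17c.png

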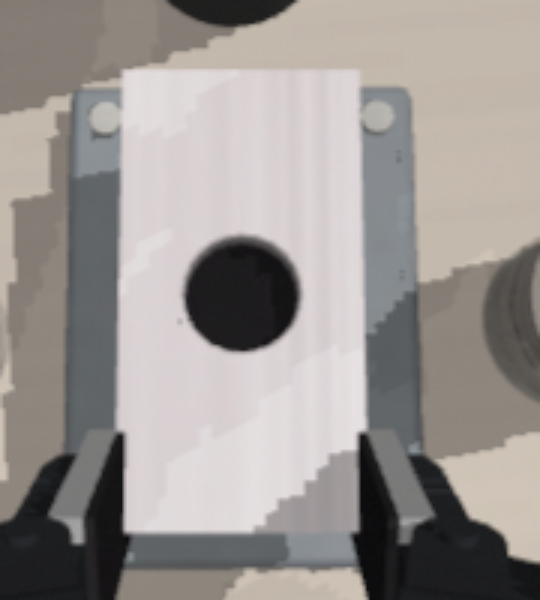

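View pics/side17c.png

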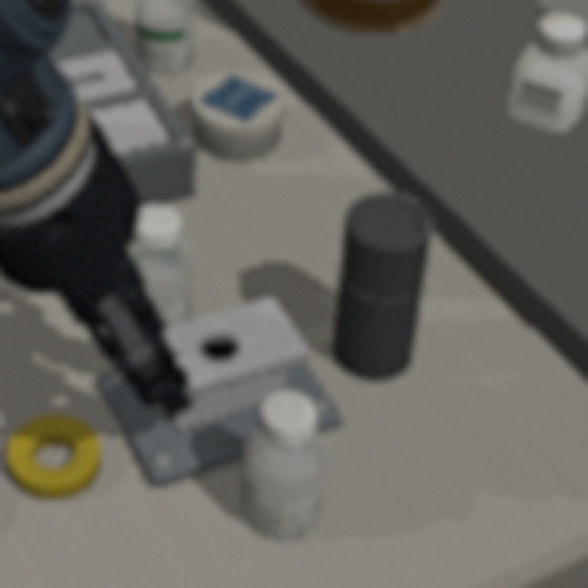

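```bash
python3 -m inch '[[0.4,[-0.002,0,0.005],[0,0,0]],[0.4,[-0.002,0,0.005],[0,0,0]]]'; python3 -m inch '[[0.4,[-0.002,0,0.005],[0,0,0]],[0.4,[-0.002,0,0.005],[0,0,0]]]'
```

```text
t: 15.55
tcp_pos: [0.5025, -0.1797, 0.012]
tool_rot: [0.981, -0.044, 0.19, 0.01]
force: [-0.1, -0.3, 1.8]
finger_gap: 0.474
t: 15.75
tcp_pos: [0.5026, -0.1797, 0.0119]
tool_rot: [0.981, -0.044, 0.191, 0.01]
force: [-2.5, -0.1, 6.1]
finger_gap: 0.476
```

Contact with the pedestal. Release.

```bash
python3 -m inch '[[0.2,[0,0,-0.005],[0,0,0]],[-0.05,[0,0,-0.005],[0,0,0]],[-0.2,[0,0,-0.005],[0,0,0]],[-0.3,[0,0,-0.005],[0,0,0]],[-0.3,[0,0,-0.005],[0,0,0]],[-0.3,[0,0,-0.005],[0,0,0]]]' 40; python3 - <<'E'
from place import *
im,d,C=Cloud('wrist');cv2.imwrite('pics/w18c.png',cv2.resize(im[80:280,180:360],None,fx=3,fy=3))
E
```

```text
t: 16.35
tcp_pos: [0.5021, -0.1795, 0.0115]
tool_rot: [0.981, -0.044, 0.19, 0.009]
force: [-0.0, -0.2, -0.2]
finger_gap: 0.65
```

View pics/w18c.png

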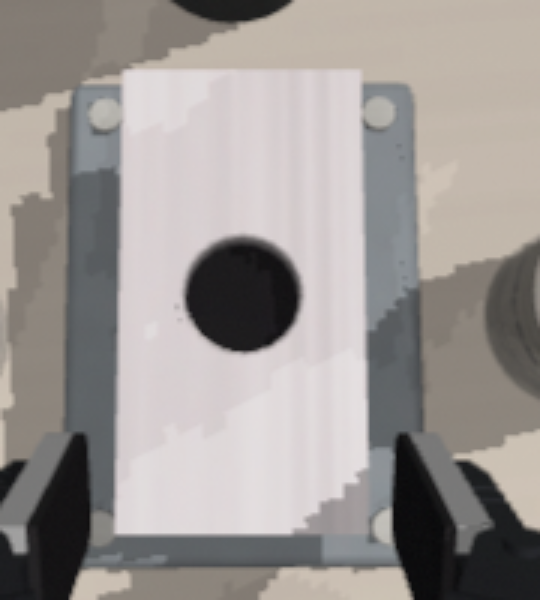

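```bash
python3 -m inch '[[-0.3,[0,0,-0.3],[0,0,0]],[-0.3,[0,0,-0.7],[0,0,0]],[-0.3,[0,0,-1],[0,0,0]],[-0.3,[0,0,-1],[0,0,0]],[-0.3,[0,0,-1],[0,0,0]],[-0.3,[0,0,-1],[0,0,0]]]'; python3 - <<'E'
from place import *
im,d,C=Cloud('wrist');cv2.imwrite('pics/w19.png',im);cv2.imwrite('pics/w19c.png',cv2.resize(im[80:280,180:360],None,fx=3,fy=3))
im,d,C=Cloud('scene');cv2.imwrite('pics/scene19c.png',cv2.resize(im[150:290,230:370],None,fx=4.2,fy=4.2,interpolation=cv2.INTER_CUBIC))
E
```

```text
t: 17.0
tcp_pos: [0.4652, -0.1762, 0.1044]
tool_rot: [0.981, -0.044, 0.19, 0.01]
force: [0.7, 0.9, -0.4]
finger_gap: 0.652
```

View pics/w19c.png

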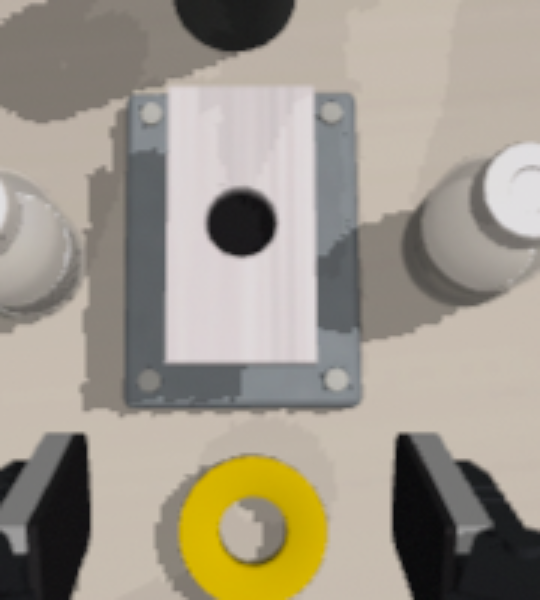

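View pics/scene19c.png

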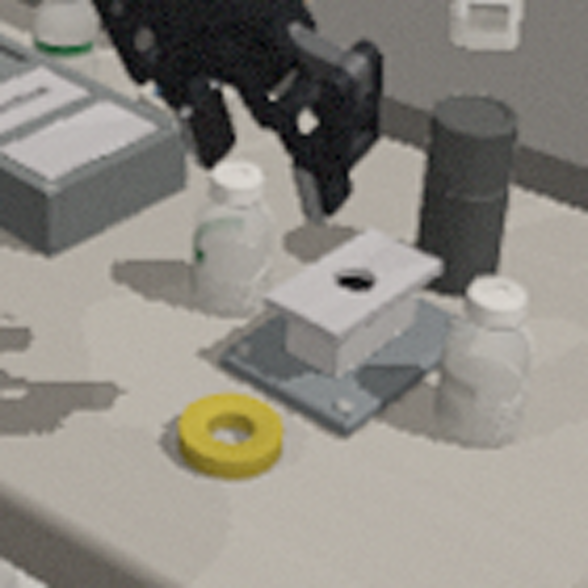

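```bash
python3 - <<'E'
from place import *
w=camera_info('wrist'); f=lambda x,y:((x+.5)/3-.5+180,(y+.5)/3-.5+80)
B=bp(w,[f(151,112),f(331,111),f(336,379),f(149,380)],.012); P=bp(w,[f(166,86),f(314,86),f(316,362),f(165,363)],.046)
E=bp(w,[f(130,93),f(354,93),f(361,406),f(124,406)],.010)
for n,Q in (('screws',B),('base',E),('plate',P)):
    a=Q[0]+Q[1]-Q[2]-Q[3]; print(n,Q.mean(0),np.arctan2(a[1],a[0]),np.linalg.norm(a)/2,np.linalg.norm(Q[0]-Q[1]),np.linalg.norm(Q[2]-Q[3]))
E
```

```text
screws [ 0.5256 -0.1809  0.012 ] -0.08591020636896834 0.09170355731438355 0.06159350512221804 0.0615180741858889
base [ 0.525 -0.181  0.01 ] -0.08990065447612822 0.1077794613945572 0.07742894583673797 0.07824231379034394
plate [ 0.5243 -0.1802  0.046 ] -0.08939694546840993 0.08325874746519685 0.044456780563698145 0.04354759583286158
```

```bash
python3 - <<'E'
from place import *
s=sense();R0=R.from_quat(s['tool_rot']);R2=Rt(TR[1],.3); R1=R.from_euler('z',np.pi/2)*R0
p2=tray([-.0155,-.057,.02]); p1=np.array([.49,-.08,.17]); print(p2)
plan(s['tcp_pos'],R0,p1,R1); plan(p1,R1,p2,R2)
E
```

```text
[0.5361 0.0166 0.061 ]
shift [ 0.398 -0.977 -0.556] turn [ 0.0933  0.0002 -0.232 ]
shift [0.524 0.371 1.386] turn [ 0.0104 -0.0858 -0.249 ]
```

```bash
python3 -m inch '[[0,[0.1,-0.2,-0.4],[0.009,0,-0.021]],[1,[0.2,-0.4,-0.55],[0.018,0,-0.042]],[1,[0.3,-0.6,-0.55],[0.027,0,-0.063]],[1,[0.4,-0.8,-0.55],[0.036,0,-0.084]],[1,[0.4,-0.97,-0.55],[0.045,0,-0.105]],[1,[0.4,-0.97,-0.55],[0.054,0,-0.126]],[1,[0.4,-0.97,-0.55],[0.063,0,-0.147]],[1,[0.4,-0.97,-0.55],[0.072,0,-0.168]],[1,[0.4,-0.97,-0.55],[0.081,0,-0.189]],[1,[0.4,-0.97,-0.55],[0.09,0,-0.21]],[1,[0.4,-0.97,-0.55],[0.093,0,-0.232]],[1,[0.4,-0.97,-0.55],[0.093,0,-0.232]],[1,[0.4,-0.97,-0.55],[0.093,0,-0.232]]]'; python3 - <<'E'
from place import *
s=sense();print(s['q'])
now(tray([-.0155,-.057,.06]),Rt(TR[1],.3))
E
```

```text
t: 18.4
tcp_pos: [0.49, -0.0801, 0.1692]
tool_rot: [0.726, 0.661, 0.14, -0.128]
force: [-0.3, 0.4, -0.1]
finger_gap: -0.003
[-0.6097  0.4722  1.759   0.365   1.1332 -0.7104]
t 18.4
shift [0.679 0.37  1.007] turn [ 0.0101 -0.0858 -0.2493]
```

```bash
python3 -m inch '[[1,[0.1,0.1,0.1],[0.001,-0.007,-0.021]],[1,[0.2,0.15,0.2],[0.002,-0.014,-0.042]],[1,[0.3,0.2,0.3],[0.003,-0.021,-0.063]],[1,[0.4,0.25,0.4],[0.004,-0.029,-0.084]],[1,[0.5,0.3,0.5],[0.004,-0.036,-0.105]],[1,[0.6,0.37,0.6],[0.005,-0.043,-0.126]],[1,[0.68,0.37,0.7],[0.006,-0.05,-0.147]],[1,[0.68,0.37,0.9],[0.007,-0.058,-0.168]],[1,[0.68,0.37,1],[0.008,-0.065,-0.189]],[1,[0.68,0.37,1],[0.009,-0.072,-0.21]],[1,[0.68,0.37,1],[0.01,-0.086,-0.249]],[1,[0.68,0.37,1],[0.01,-0.086,-0.249]],[1,[0.68,0.37,1],[0.01,-0.086,-0.249]]]'; python3 - <<'E'
from place import *
s=sense();print(s['q'],fromtray())
now(tray([-.0155,-.057,-.012]),Rt(TR[1],.3))
im,d,C=Cloud('wrist');cv2.imwrite('pics/w20.png',im)
E
```

```text
t: 19.7
tcp_pos: [0.5333, 0.0164, 0.1014]
tool_rot: [0.06, 0.987, -0.009, 0.148]
force: [-0.4, 0.1, -0.2]
finger_gap: -0.003
[-0.1908  0.4999  1.9968  0.057   0.3473 -1.6899] [-0.0183 -0.0575  0.0604]
t 19.7
shift [0.187 0.006 0.7  ] turn [-0.0002 -0.0002 -0.0003]
```

View pics/w20.png

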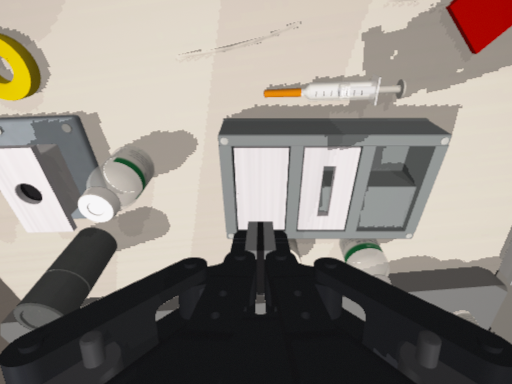

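```bash
python3 -m inch '[[1,[0.1,0,0.35],[0,0,0]],[1,[0.187,0.006,0.7],[0,0,0]],[1,[0.187,0.006,0.7],[0,0,0]],[1,[0.187,0.006,0.7],[0,0,0]]]'; python3 - <<'E'
from place import *
print(fromtray())
now(tray([-.0155,-.057,-.022]),Rt(TR[1],.3));now(tray([-.0155,-.057,-.031]),Rt(TR[1],.3))
im,d,C=Cloud('wrist');cv2.imwrite('pics/w21c.png',cv2.resize(im[150:290,180:340],None,fx=4.2,fy=4.2))
E
```

```text
t: 20.15
tcp_pos: [0.5393, 0.0155, 0.0297]
tool_rot: [0.061, 0.987, -0.01, 0.15]
force: [0.1, 0.2, -0.1]
finger_gap: 0.002
[-0.0121 -0.0577 -0.0113]
t 20.15
shift [0.064 0.007 0.093] turn [-0.0003  0.0002 -0.0003]
t 20.15
shift [0.091 0.007 0.178] turn [-0.0003  0.0002 -0.0003]
```

View pics/w21c.png

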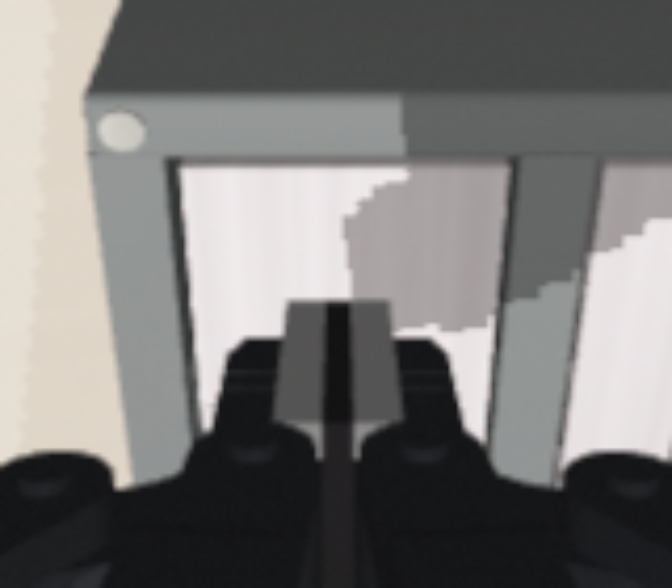

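```bash
python3 -m inch '[[1,[0.06,0,0.05],[0,0,0]],[1,[0.064,0,0.09],[0,0,0]],[1,[0.07,0,0.11],[0,0,0]],[1,[0.077,0,0.135],[0,0,0]],[1,[0.084,0,0.155],[0,0,0]],[1,[0.091,0,0.178],[0,0,0]],[1,[0.091,0,0.178],[0,0,0]],[1,[0.091,0,0.178],[0,0,0]]]'; python3 - <<'E'
from place import *
print(fromtray())
tiltcheck(-.057)
E
```

```text
t: 21.0
tcp_pos: [0.5359, 0.0161, 0.0103]
tool_rot: [0.06, 0.987, -0.01, 0.151]
force: [-0.2, 1.1, -0.2]
finger_gap: -0.002
[-0.0156 -0.0575 -0.0307]
side -0.04 17 [-0.0217  0.0072  0.0196]
side -0.03 25 [-0.0181  0.0071  0.0232]
side -0.02 17 [-0.0094  0.0021  0.0128]
side -0.01 30 [-0.0027  0.      0.0019]
side 0.0 39 [0.0046 0.0077 0.0105]
side 0.01 39 [0.0112 0.0165 0.0186]
side 0.02 27 [-0.0045  0.0212  0.0233]
side 0.03 13 [-0.0063 -0.005  -0.003 ]
side 0.04 32 [-0.0052 -0.0023  0.0017]
scene -0.04 50 [0.0016 0.0127 0.0395]
scene -0.03 25 [-0.0153  0.0015  0.0208]
scene -0.02 12 [-0.0142 -0.011   0.0017]
scene -0.01 19 [-0.0075 -0.0043 -0.0024]
scene 0.0 34 [0.0012 0.0038 0.0062]
scene 0.01 31 [0.0089 0.0118 0.0145]
scene 0.02 25 [-0.0073  0.018   0.02  ]
scene 0.03 6 [-0.0085 -0.0077 -0.0068]
scene 0.04 18 [-0.0078 -0.0053 -0.0015]
```

```bash
python3 -m inch '[[1,[-0.09,0,-0.3],[0,0,0]],[-0.4,[-0.18,0,-0.65],[0,0,0]],[-0.4,[-0.18,0,-0.65],[0,0,0]],[-0.4,[-0.18,0,-0.65],[0,0,0]],[-0.4,[-0.18,0,-0.65],[0,0,0]]]'; python3 - <<'E'
from place import *
print(fromtray(),sense()['q']); 
now(tray([.0272,-.057,-.0170]),Rt(TR[1],.3))
im,d,C=Cloud('wrist');cv2.imwrite('pics/w22c.png',cv2.resize(im[120:300,160:360],None,fx=4,fy=4))
E
```

```text
t: 21.6
tcp_pos: [0.5332, 0.0166, 0.0772]
tool_rot: [0.06, 0.987, -0.01, 0.15]
force: [-0.3, -0.0, -0.3]
finger_gap: 0.678
[-0.0184 -0.0573  0.0362] [-0.1901  0.5517  2.0159  0.0699  0.2734 -1.7049]
t 21.6
shift [-0.277  0.004  0.644] turn [-0.0003  0.0003  0.    ]
```

View pics/w22c.png

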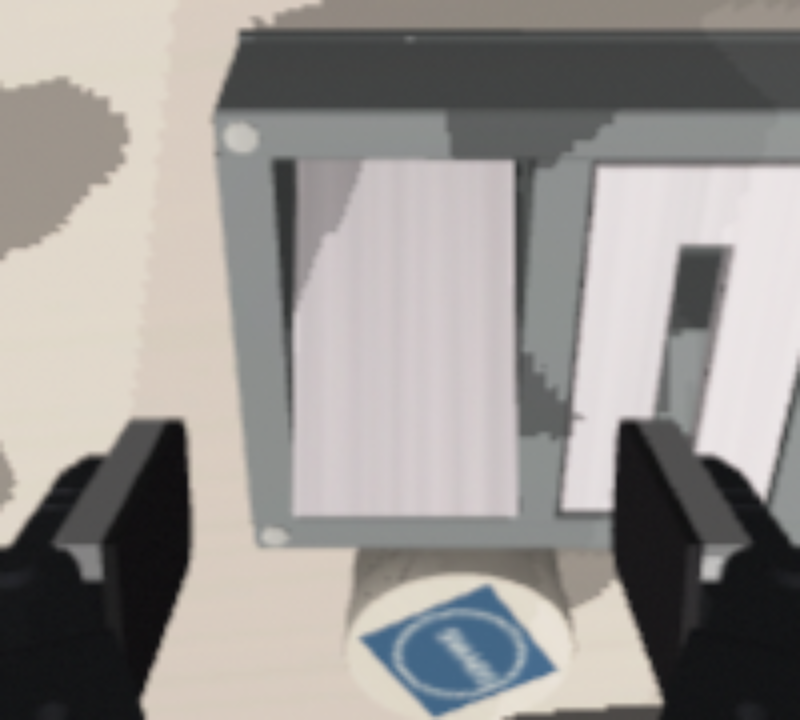

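```bash
python3 -m inch '[[-0.4,[-0.277,0,0],[0,0,0]],[-0.4,[-0.277,0,0.15],[0,0,0]],[-0.4,[-0.277,0.003,0.3],[0,0,0]],[-0.4,[-0.277,0.003,0.45],[0,0,0]],[-0.4,[-0.277,0.003,0.55],[0,0,0]],[-0.4,[-0.277,0.003,0.63],[0,0,0]],[-0.4,[-0.277,0.003,0.644],[0,0,0]],[-0.4,[-0.277,0.003,0.644],[0,0,0]]]'; python3 - <<'E'
from place import *
print(fromtray(),sense()['q']); 
now(tray([.0272,-.057,-.0170]),Rt(TR[1],.3))
im,d,C=Cloud('wrist');cv2.imwrite('pics/w23c.png',cv2.resize(im[120:300,160:360],None,fx=4,fy=4))
E
```

```text
t: 22.45
tcp_pos: [0.5789, 0.0112, 0.0242]
tool_rot: [0.059, 0.987, -0.01, 0.15]
force: [-0.2, -0.7, -0.7]
finger_gap: 0.698
[ 0.0276 -0.0571 -0.0168] [-0.1829  0.6909  1.9274  0.0759  0.222  -1.7048]
t 22.45
shift [0.005 0.001 0.001] turn [-0.0003  0.0004  0.0001]
```

View pics/w23c.png

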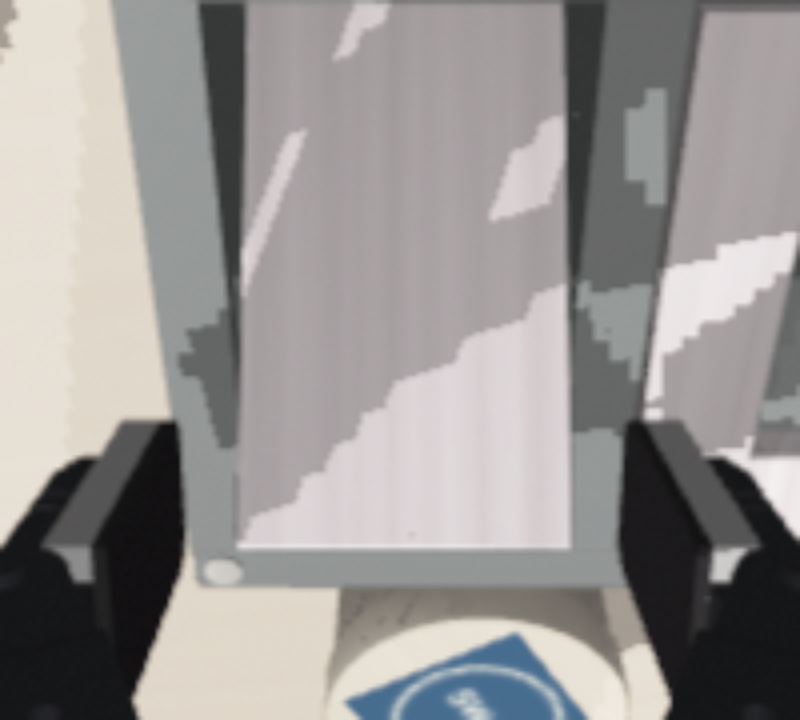

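```bash
python3 -m inch '[[-0.2,[0,0.003,0],[0,0,0]],[0.2,[0,0.003,0],[0,0,0]],[0.2,[0,0.003,0],[0,0,0]],[0.2,[0,0.003,0],[0,0,0]]]' 40; python3 -m inch '[[0.4,[0,0,0],[0,0,0]],[0.4,[0,0,0],[0,0,0]],[0.4,[-0.03,0,-0.1],[0,0,0]],[0.4,[-0.06,0,-0.2],[0,0,0]],[0.4,[-0.09,0,-0.3],[0,0,0]],[0.4,[-0.15,0,-0.5],[0,0,0]],[0.4,[-0.21,0,-0.7],[0,0,0]],[0.4,[-0.28,0,-0.95],[0,0,0]],[0.4,[-0.28,0,-0.95],[0,0,0]],[0.4,[-0.28,0,-0.95],[0,0,0]]]' 90; python3 - <<'E'
from held import *
L,c,im,s=held('w24')
cv2.imwrite('pics/w24c.png',cv2.resize(im[90:270,190:330],None,fx=4,fy=4))
E
```

```text
t: 22.9
tcp_pos: [0.5794, 0.0115, 0.0252]
tool_rot: [0.059, 0.987, -0.01, 0.151]
force: [-0.8, 0.6, 2.8]
finger_gap: 0.499
t: 23.9
tcp_pos: [0.5776, 0.0119, 0.1246]
tool_rot: [0.059, 0.987, -0.01, 0.151]
force: [0.1, -0.3, -0.4]
finger_gap: 0.473
n 10046 tilt about y (slope dz/dx) 0.3831000651341523 roll 0.00040921884602828853 x range [-0.0044  0.0733] rms 0.0006721938070400295
```

View pics/w24.png

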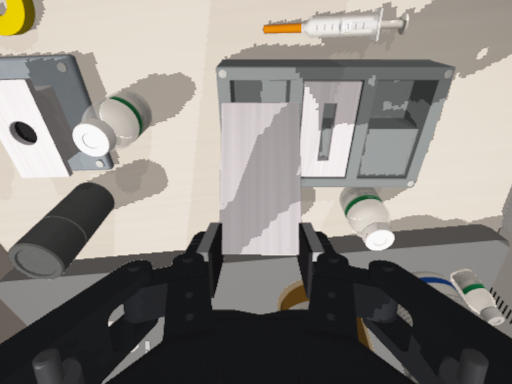

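View pics/w24c.png

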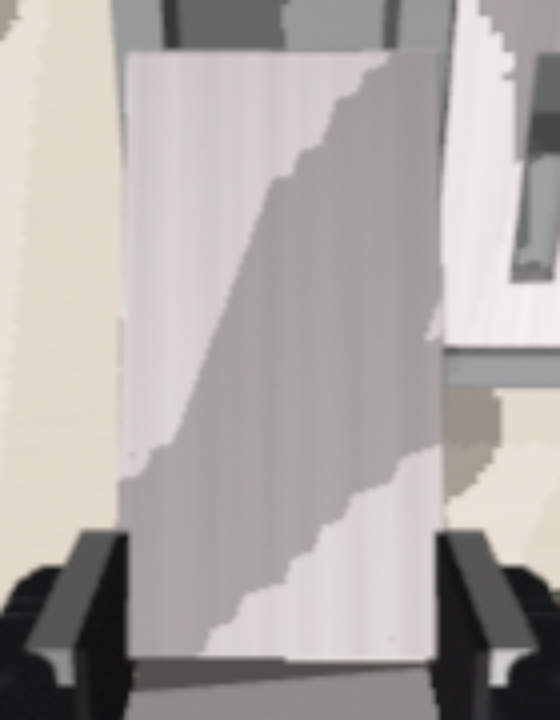

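```bash
cat >> place.py <<'E'
def target2(th,h0,dx=0):
    """plate pitched th about stage y (+x end down), far bottom edge at h0 above pedestal top"""
    g=np.load('grip.npz'); a,n,c=g['a'],g['n'],g['c']; y=np.cross(n,a); M=np.stack([a,y,n])
    Rw=R.from_euler('z',ST[1])*R.from_euler('y',th)*R.from_matrix(M)
    p=stage([dx,0,h0+.003*np.cos(th)+.042*np.sin(th)])-Rw.apply(c)
    tips=[Rw.apply([sx*.011,0,-.027])+p for sx in(1,-1)]; print('tip z above ped',[round(t[2]-.04,4) for t in tips])
    return p,Rw
E
python3 - <<'E'
from place import *
f=lambda x,y:((x+.5)/4-.5+190,(y+.5)/4-.5+90)
g=calc([f(124,50),f(440,50),f(436,658),f(126,658)]); g['c'][1]=.0002; np.savez('grip.npz',**g)
print(np.load('heldc.npy'))
p,Rw=target2(.1,.006); print(p)
s=sense();R0=R.from_quat(s['tool_rot']); R1=R.from_euler('z',-np.pi/2)*R0; p1=np.array([.5,-.04,.22])
plan(s['tcp_pos'],R0,p1,R1); plan(p1,R1,p+[0,0,.07],Rw)
E
```

```text
corners [[ 0.0731 -0.0211 -0.0053]
 [ 0.0731  0.0232 -0.0053]
 [-0.0044  0.0213 -0.0365]
 [-0.0044 -0.0194 -0.0365]]
len 0.08358205870199917 wid 0.04432833902159312 yawerr 0.0016226401801074956
{'c': array([ 0.0333,  0.001 , -0.0181]), 'a': array([0.9275, 0.0016, 0.3738]), 'n': array([ 0.3738,  0.0004, -0.9275])}
[ 0.403   0.0004 -0.0348]
tip z above ped [np.float64(0.0155), np.float64(0.0093)]
[ 0.4991 -0.1793  0.0265]
shift [ 0.382 -0.611 -1.128] turn [0.0744 0.0005 0.2387]
shift [-0.954  0.162  1.591] turn [0.0021 0.0741 0.2478]
```

```bash
python3 -m inch '[[0.4,[0,0,-0.4],[0,0,0]],[0.4,[0.1,-0.1,-0.8],[0.007,0,0.022]],[0.4,[0.2,-0.3,-1],[0.014,0,0.044]],[0.4,[0.38,-0.6,-1],[0.02,0,0.066]],[0.4,[0.38,-0.6,-1],[0.027,0,0.088]],[0.4,[0.38,-0.6,-1],[0.034,0,0.11]],[0.4,[0.38,-0.6,-1],[0.041,0,0.132]],[0.4,[0.38,-0.6,-1],[0.048,0,0.154]],[0.4,[0.38,-0.6,-1],[0.055,0,0.176]],[0.4,[0.38,-0.6,-1],[0.062,0,0.198]],[0.4,[0.38,-0.6,-1],[0.069,0,0.22]],[0.4,[0.38,-0.6,-1],[0.074,0,0.239]],[0.4,[0.38,-0.6,-1],[0.074,0,0.239]],[0.4,[0.38,-0.6,-1],[0.074,0,0.239]]]'; python3 - <<'E'
from place import *
print(sense()['q'])
p,Rw=target2(.07,.006); now(p+[0,0,.08],Rw)
E
```

```text
t: 25.35
tcp_pos: [0.5039, -0.0395, 0.2066]
tool_rot: [0.74, 0.656, -0.113, 0.1]
force: [-0.4, -0.5, -0.3]
finger_gap: 0.473
[-0.1086  0.4042  1.7141 -0.3493  1.0541  0.1896]
tip z above ped [np.float64(0.0135), np.float64(0.0067)]
t 25.35
shift [-1.026  0.128  1.39 ] turn [-0.0014  0.0776  0.2482]
```

```bash
python3 -m inch '[[0.4,[-0.1,0,0.05],[0,0.007,0.022]],[0.4,[-0.2,0.02,0.1],[0,0.014,0.044]],[0.4,[-0.4,0.04,0.15],[0,0.021,0.066]],[0.4,[-0.6,0.06,0.2],[0,0.028,0.088]],[0.4,[-0.8,0.1,0.25],[-0.001,0.035,0.11]],[0.4,[-1,0.13,0.3],[-0.001,0.042,0.132]],[0.4,[-1,0.13,0.4],[-0.001,0.049,0.154]],[0.4,[-1,0.13,0.5],[-0.001,0.056,0.176]],[0.4,[-1,0.13,0.6],[-0.001,0.063,0.198]],[0.4,[-1,0.13,0.7],[-0.001,0.07,0.22]],[0.4,[-1,0.13,0.7],[-0.0014,0.0776,0.248]],[0.4,[-1,0.13,0.7],[-0.0014,0.0776,0.248]],[0.4,[-1,0.13,0.7],[-0.0014,0.0776,0.248]],[0.4,[-1,0.13,0.7],[-0.0014,0.0776,0.248]]]'; python3 - <<'E'
from place import *
print(sense()['q'])
p,Rw=target2(.07,.006); now(p+[0,0,.04],Rw); now(p,Rw)
im,d,C=Cloud('wrist');cv2.imwrite('pics/w25.png',im)
E
```

```text
t: 26.75
tcp_pos: [0.5039, -0.1567, 0.1712]
tool_rot: [0.987, -0.043, 0.157, 0.008]
force: [1.1, -1.0, -0.5]
finger_gap: 0.472
[-0.6107  0.355   1.9583  0.29    0.5704  0.8218]
tip z above ped [np.float64(0.0135), np.float64(0.0067)]
t 26.75
shift [-0.351  0.228  1.009] turn [ 0.0001 -0.0005  0.0004]
t 26.75
shift [-0.476  0.227  1.389] turn [ 0.0001 -0.0005  0.0004]
```

View pics/w25.png

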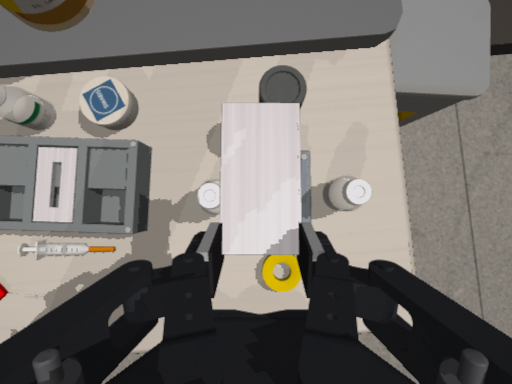

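```bash
python3 -m inch '[[0.4,[-0.12,0.12,0.3],[0,0,0]],[0.4,[-0.25,0.228,0.6],[0,-0.0005,0]],[0.4,[-0.35,0.228,0.9],[0,-0.0005,0]],[0.4,[-0.35,0.228,1],[0,-0.0005,0]],[0.4,[-0.35,0.228,1],[0,-0.0005,0]],[0.4,[-0.35,0.228,1],[0,-0.0005,0]],[0.4,[-0.35,0.228,1],[0,-0.0005,0]]]'; python3 - <<'E'
from place import *
p,Rw=target2(.07,.006); now(p+[0,0,.012],Rw); now(p,Rw)
for n in ['wrist','scene','side']:
    im,d,C=Cloud(n);cv2.imwrite('pics/%s26c.png'%n,cv2.resize(im[150:290,230:370],None,fx=4.2,fy=4.2,interpolation=cv2.INTER_CUBIC) if n!='wrist' else cv2.resize(im[80:280,180:360],None,fx=3,fy=3))
E
```

```text
t: 27.5
tcp_pos: [0.5002, -0.1794, 0.0659]
tool_rot: [0.987, -0.043, 0.157, 0.008]
force: [0.1, -0.5, -1.4]
finger_gap: 0.475
tip z above ped [np.float64(0.0135), np.float64(0.0067)]
t 27.5
shift [-0.094 -0.001  0.28 ] turn [ 0.0002 -0.0003  0.0001]
t 27.5
shift [-0.131 -0.001  0.394] turn [ 0.0002 -0.0003  0.0001]
```

View pics/wrist26c.png

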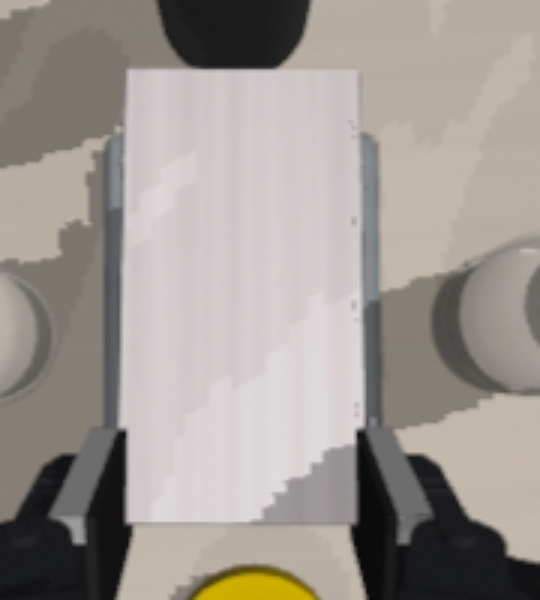

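View pics/side26c.png

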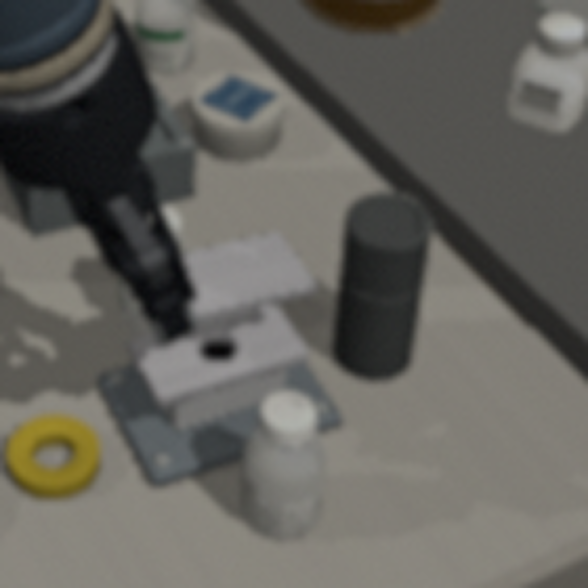

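```bash
python3 -m inch '[[0.4,[-0.05,0,0.14],[0,0,0]],[0.4,[-0.094,0,0.28],[0,0,0]],[0.4,[-0.11,0,0.33],[0,0,0]],[0.4,[-0.122,0,0.37],[0,0,0]],[0.4,[-0.125,0,0.38],[0,0,0]],[0.4,[-0.125,0,0.38],[0,0,0]]]'; python3 - <<'E'
from place import *
p,Rw=target2(.07,.006); now(p,Rw)
for n in ['wrist','scene','side']:
    im,d,C=Cloud(n);cv2.imwrite('pics/%s27c.png'%n,cv2.resize(im[150:290,230:370],None,fx=4.2,fy=4.2,interpolation=cv2.INTER_CUBIC) if n!='wrist' else cv2.resize(im[80:280,180:360],None,fx=3,fy=3))
E
```

```text
t: 28.25
tcp_pos: [0.4994, -0.1793, 0.0253]
tool_rot: [0.987, -0.044, 0.156, 0.007]
force: [0.8, -0.6, -0.5]
finger_gap: 0.479
tip z above ped [np.float64(0.0135), np.float64(0.0067)]
t 28.25
shift [0.003 0.001 0.01 ] turn [ 0.0001 -0.0001 -0.0001]
```

View pics/scene27c.png

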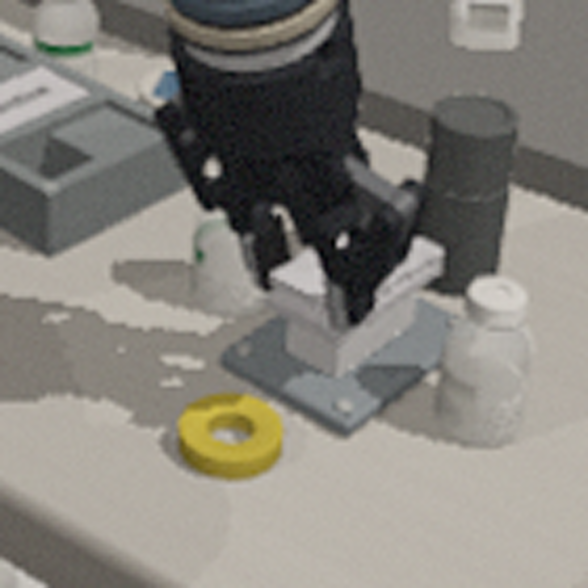

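View pics/side27c.png

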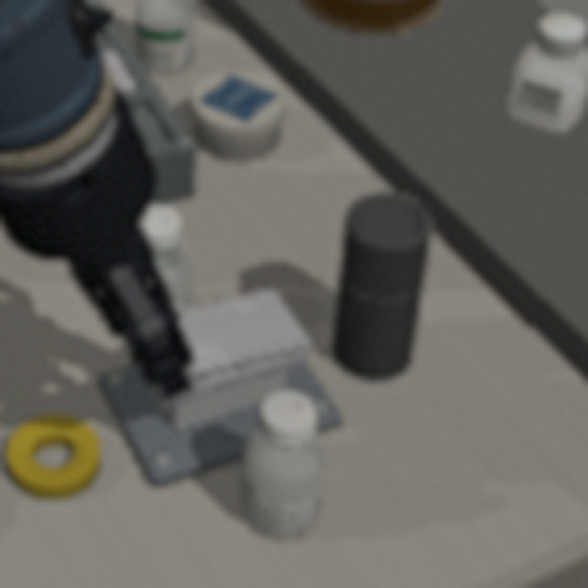

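```bash
python3 -m inch '[[0.4,[-0.002,0,0.006],[0,0,0]],[0.4,[-0.002,0,0.006],[0,0,0]]]'
```

```text
t: 28.6
tcp_pos: [0.4993, -0.1792, 0.0245]
tool_rot: [0.987, -0.044, 0.156, 0.007]
force: [-0.6, 0.0, -0.2]
finger_gap: 0.477
```

```bash
python3 -m inch '[[0.4,[-0.002,0,0.006],[0,0,0]],[0.4,[-0.002,0,0.006],[0,0,0]]]'; python3 -m inch '[[0.2,[0,0,0],[0,0,0]],[-0.05,[0,0,0],[0,0,0]],[-0.2,[0,0,0],[0,0,0]],[-0.3,[0,0,0],[0,0,0]],[-0.3,[0,0,0],[0,0,0]],[-0.3,[0,0,0],[0,0,0]]]' 40; python3 - <<'E'
from place import *
for n in ['wrist','side']:
    im,d,C=Cloud(n);cv2.imwrite('pics/%s28c.png'%n,cv2.resize(im[150:290,230:370],None,fx=4.2,fy=4.2,interpolation=cv2.INTER_CUBIC) if n!='wrist' else cv2.resize(im[80:280,180:360],None,fx=3,fy=3))
E
```

```text
t: 28.8
tcp_pos: [0.4992, -0.1792, 0.0237]
tool_rot: [0.987, -0.044, 0.156, 0.007]
force: [0.1, 0.2, 0.0]
finger_gap: 0.475
t: 29.4
tcp_pos: [0.4992, -0.1791, 0.0237]
tool_rot: [0.987, -0.044, 0.156, 0.007]
force: [0.3, -0.7, 0.3]
finger_gap: 0.65
```

View pics/wrist28c.png

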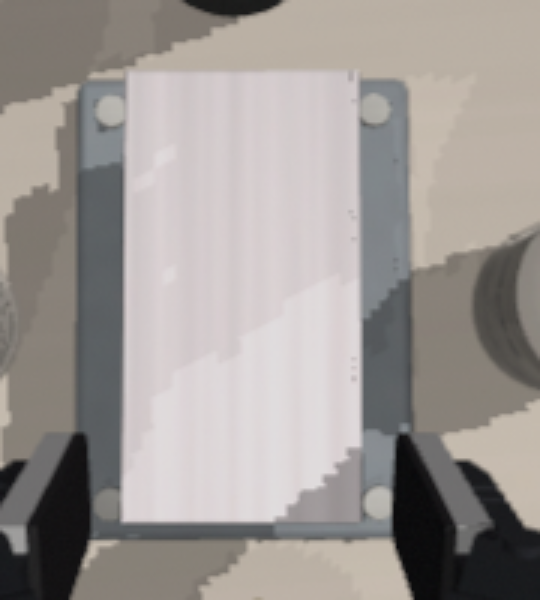

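View pics/side28c.png

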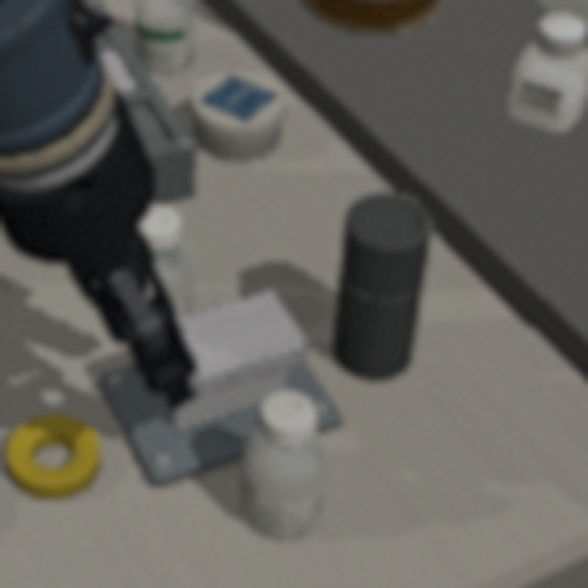

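Released and lying flat on top. Retreat and check.

```bash
python3 -m inch '[[-0.3,[0,0,-0.3],[0,0,0]],[-0.3,[0,0,-0.7],[0,0,0]],[-0.3,[0,0,-1],[0,0,0]],[-0.3,[0,0,-1],[0,0,0]],[-0.3,[0,0,-1],[0,0,0]],[-0.3,[0,0,-1],[0,0,0]],[-0.3,[0,0,-1],[0,0,0]]]'; python3 - <<'E'
from place import *
w=camera_info('wrist');print(w['origin'],sense()['tcp_pos'])
im,d,C=Cloud('wrist');cv2.imwrite('pics/w29.png',im);cv2.imwrite('pics/w29c.png',cv2.resize(im[80:280,180:360],None,fx=3,fy=3))
L=R.from_euler('z',-ST[1]).apply((C-ST[0]).reshape(-1,3)); 
for x0 in (-.03,0,.03):
  for y0 in (-.014,.014):
    q=L[(abs(L[:,0]-x0)<.004)&(abs(L[:,1]-y0)<.004)]; print(x0,y0,np.median(q[:,2]))
im,d,C=Cloud('scene');cv2.imwrite('pics/scene29c.png',cv2.resize(im[120:290,170:370],None,fx=3.9,fy=3.5,interpolation=cv2.INTER_CUBIC))
E
```

```text
t: 30.2
tcp_pos: [0.4682, -0.176, 0.1176]
tool_rot: [0.987, -0.044, 0.155, 0.006]
force: [0.0, -0.0, 0.1]
finger_gap: 0.649
[ 0.4799 -0.1761  0.2966] [ 0.4682 -0.176   0.1176]
-0.03 -0.014 0.011682401937730992
-0.03 0.014 0.011413113758579042
0 -0.014 0.011593525516801241
0 0.014 0.011477535167009702
0.03 -0.014 0.011440187494246697
0.03 0.014 0.011658548800238595
```

View pics/w29c.png

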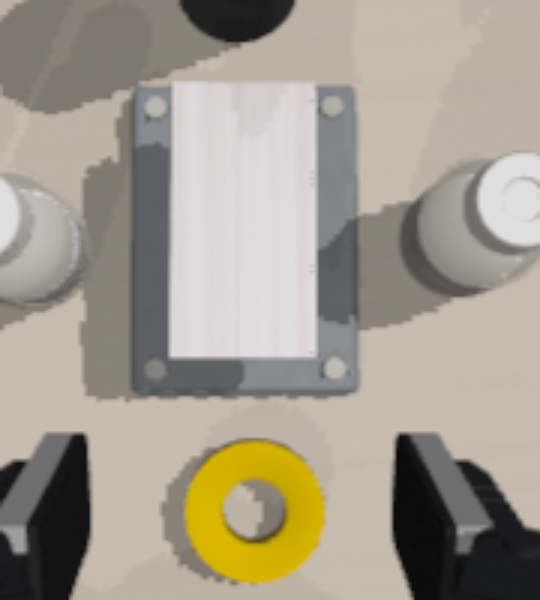

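View pics/scene29c.png

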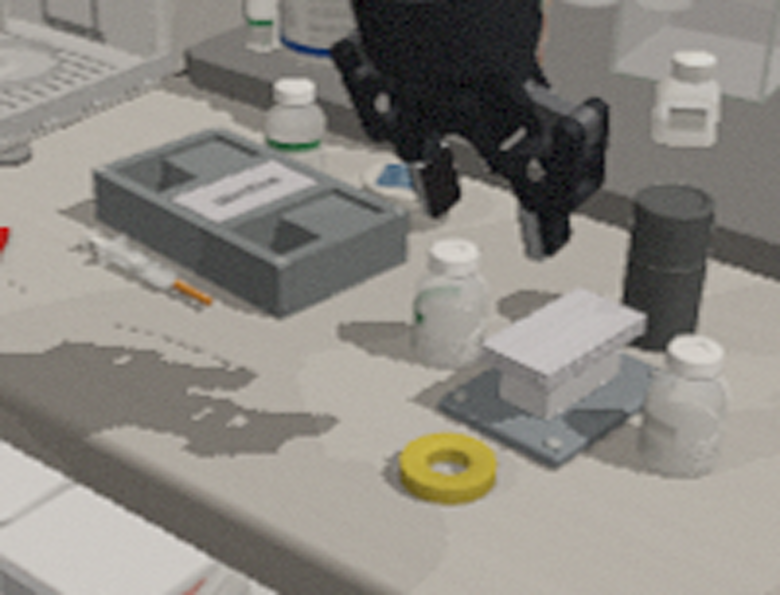

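```bash
python3 - <<'E'
from place import *
w=camera_info('wrist'); f=lambda x,y:((x+.5)/3-.5+180,(y+.5)/3-.5+80)
B=bp(w,[f(155,107),f(331,106),f(335,367),f(154,369)],.012); P=bp(w,[f(172,83),f(315,83),f(317,357),f(168,357)],.052)
for n,Q in (('screws',B),('plate',P)):
    a=Q[0]+Q[1]-Q[2]-Q[3]; print(n,Q.mean(0),np.arctan2(a[1],a[0]),np.linalg.norm(a)/2,np.linalg.norm(Q[0]-Q[1]))
E
```

```text
screws [ 0.526  -0.1812  0.012 ] -0.08433164901433707 0.09158800874101124 0.06170676077324271
plate [ 0.5248 -0.1807  0.052 ] -0.09361849761812764 0.08264717861089352 0.04315046058165913
```

```bash
python3 -c "
from station import *
print(sign_off(), sense()['t'])"
```

```text
the job is handed in; nothing more can be done
the job is handed in; nothing more can be done
```

The stack is built and handed in at about 30 s of robot time. The round-hole plate lies on the pedestal with the plain plate on top of it. I tipped each plate in its pocket, took it by its long edges, turned it half round to stay clear of the lead pot, and set it down.

**Last checks**
- **Centring:** the wrist camera put the round-hole plate about 1 mm from the stage centre, and the plain plate about 1.3 mm. Both were square to within about 0.01 rad.
- **Height:** the top face read 11.4–11.7 mm above the pedestal at six points, so the stack lies flat (12 mm expected).
- **Surroundings:** the slotted plate is still flat in its pocket, and nothing in view looked moved. I judged both by eye from the pictures and did not measure them.
- **Plain plate's release:** I felt no contact before letting go, so its gripped end dropped a few millimetres onto the lower plate. It came to rest flat.

**Checks that disagreed**
- **Scene and side cameras:** they placed the tray and stage 4–6 mm away from where the wrist camera did. I used the wrist camera and confirmed it by seeing the black disc through the plate's hole.
- **Fingertips:** the shut fingertips sat about 24 mm behind the reported TCP (all three depth images showed this). I allowed for that in the pressing and gripping depths.

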